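# Change over the radio charging rack

## Task

Change over the radio charging rack: first switch it off with its lever, before moving any radio on it. Then drop every radio with a broken-off aerial from the rack into the grey crate, and lay every radio that has an aerial in a charging bay of its own, face up, foot down at the front lip and aerial up the slope. Last of all switch the rack on again, and leave everything else on the table where it is.

Things in the scene. Friction and masses are not known exactly. Their poses are not given: they have to be found in the camera images.
- rack: charging rack, 310 mm wide, 165 mm deep, fixed to the table; origin on the table under the middle of its sloping deck. x runs from its low front edge to its high back edge (away from the robot), y to its left (towards bay 0), z up
- deck: the rack's sloping deck, 310 mm wide and 174 mm along the slope, 20 degrees from level; origin on its surface, 60 mm above the table; x up the slope, y along the rack (as the rack's y), z square out of the surface. A lip 10 mm high crosses the low end: its inner face is at x = -81 mm. The deck surface ends at x = +85 mm; an aerial may overhang that end. Flat, no ribs: bays are only marked
- bay0 (a point): charging bay 0 (left), marked with two white lines and brass contacts: the point on the deck where the origin of a radio lies when it is in the bay with its foot 4 mm from the lip; bays are 100 mm apart along the deck's y
- bay1 (a point): charging bay 1 (middle), marked with two white lines and brass contacts: the point on the deck where the origin of a radio lies when it is in the bay with its foot 4 mm from the lip; bays are 100 mm apart along the deck's y
- bay2 (a point): charging bay 2 (right), marked with two white lines and brass contacts: the point on the deck where the origin of a radio lies when it is in the bay with its foot 4 mm from the lip; bays are 100 mm apart along the deck's y
- switch (a joint): the rack's power lever: 0 = off, leaning towards the front edge (rack -x); 1.0 rad = on, leaning away (rack +x); upright at 0.5. Light, stays where it is left (about 1 N at the tip)
- switch_tip (a point): centre of the lever's black ball (26 mm across) at the end of its 10 mm steel rod, 80 mm from its pivot. The pivot is on a 70 x 50 x 25 mm block right of the rack, at x = -20, y = -215, z = 22 mm in the rack's frame, and turns about the rack's y axis; the block stands 35 mm from the rack's end
- broken_a: a black handheld radio, body 124 (x, foot to top) x 56 (y, width) x 34 mm (z, thickness), about 0.3 kg, keypad and screen on its face (+z), whose aerial has broken off (only a flush brass stub and a knob are left at its top); origin at the centre of its back, z out of its face, x to its top. Starts in a bay of the rack, face up, foot at the lip. May be absent
- broken_b: a black handheld radio, body 124 (x, foot to top) x 56 (y, width) x 34 mm (z, thickness), about 0.3 kg, keypad and screen on its face (+z), whose aerial has broken off (only a flush brass stub and a knob are left at its top); origin at the centre of its back, z out of its face, x to its top. Starts in a bay of the rack, face up, foot at the lip. May be absent
- broken_c: a black handheld radio, body 124 (x, foot to top) x 56 (y, width) x 34 mm (z, thickness), about 0.3 kg, keypad and screen on its face (+z), whose aerial has broken off (only a flush brass stub and a knob are left at its top); origin at the centre of its back, z out of its face, x to its top. Starts in a bay of the rack, face up, foot at the lip. May be absent
- good_a: a black handheld radio, body 124 (x, foot to top) x 56 (y, width) x 34 mm (z, thickness), about 0.3 kg, keypad and screen on its face (+z), with a stiff aerial 12 mm thick that sticks 80 mm out of its top (+x) at y = +14, z = 18 mm; origin at the centre of the back of its body, z out of its face, x to its top. Starts on the table, face up. May be absent
- good_b: a black handheld radio, body 124 (x, foot to top) x 56 (y, width) x 34 mm (z, thickness), about 0.3 kg, keypad and screen on its face (+z), with a stiff aerial 12 mm thick that sticks 80 mm out of its top (+x) at y = +14, z = 18 mm; origin at the centre of the back of its body, z out of its face, x to its top. Starts on the table, face up. May be absent
- good_c: a black handheld radio, body 124 (x, foot to top) x 56 (y, width) x 34 mm (z, thickness), about 0.3 kg, keypad and screen on its face (+z), with a stiff aerial 12 mm thick that sticks 80 mm out of its top (+x) at y = +14, z = 18 mm; origin at the centre of the back of its body, z out of its face, x to its top. Starts on the table, face up. May be absent
- crate: grey slatted open crate, outside 250 (x) x 190 (y) x 110 mm (z), walls and floor 5 mm, fixed to the table; origin at the centre of its underside
- crate_in (a point): centre of the crate's inner floor, axes as the crate's
- adapter: white charger plug, 70 x 50 x 36 mm; not part of the job; origin at the centre of its underside
- bottle: clear water bottle, 64 mm across, 200 mm high; not part of the job; origin at the centre of its underside
- battery: loose flat black battery pack, 100 x 55 x 22 mm, narrower and thinner than a radio and without keypad; not part of the job; origin at the centre of its underside
- mug: white mug, 80 mm across, 90 mm high; not part of the job; origin at the centre of its underside
Not all that is in view belongs to the job. What is shaped like the broken_b but purple is not meant.

How it is judged:
By the outcome, as a careful person would: the job done as asked, in the order asked, and still so for the second after the job is handed in, with the robot touching nothing.
Of broken_a, broken_b, broken_c only 2 to 3 are there at a start; the rules pass over those that are not, and their reading is None.
Of good_a, good_b, good_c only 2 to 3 are there at a start; the rules pass over those that are not, and their reading is None.
At some moment in a run one of good_a, good_b, good_c may be knocked a few centimetres aside while the robot is not near it.
It also fails if it takes over 208 s, if anything falls off the work surface, if the arm or the gripper's body presses on something with over 40 N, if the wrist force passes 120 N, or if a joint passes its speed limit or range.

## Robot

A 6-joint arm with a two-finger parallel gripper is mounted at the origin on the work surface. World frame = base frame: x ahead of the robot, y to its left, z up, the work surface at z = 0. Lengths are in m, angles in degrees, forces in N, time in s.
With the tool pointing down it reaches from about 0.35 to 0.875 m from the base axis. Payload 4.2 kg.
Tool frame: the origin (TCP) lies at the very end of the fingers, on their centre line; the grasp point (between the pads) lies 19 mm behind it; z points along the fingers, y is the line along which they close (so a half turn about z gives the same grasp; the last joint's range is limited). The gripper opens to 87 mm and grips with 3 to 60 N. Pads are 19 mm wide; open, the fingers measure 117 mm over their backs; the gripper's body (75 mm by 190 mm) begins 51 mm behind the grasp point.
Start: joints at [89.416, 22.042, 0.453, 0, -68.411, -14.817], TCP at [0.166, 0.603, 0.223] pointing down, gripper open.
Joint ranges: [-179.83, 179.83], [-69.29, 118.12], [-61.27, 80.66], [-181.25, 117.63], [-171.15, -9.14], [-177.46, 177.46]. Speed limits (degrees/s): [159.86, 159.86, 180, 180, 180, 180].

## Interface

Orientations are given as a 3x3 rotation matrix whose columns are the frame's x, y, z axes.
In Python, from station import r gives the robot as it stands.
- The arm moves only by the tool jog_arm, never from a script. Its argument "plan" is text: rows parted by semicolons, each of 7 numbers parted by spaces: the shift along the tool's x, y, z normalised to -1 to 1, where 1 is 0.025 m, then the turn, a rotation vector about the tool's x, y, z normalised to -1 to 1, where 1 is 8 degrees, then the closure, from -1 (fully open) to 1 (shut). A call has exactly 10 rows; each row shifts and turns the commanded pose from where the row before left it, along the tool's axes as they then stand; what a row does not reach is not made up. A row lasts 1/10 s, in which the tool goes at most 50 mm and 8.59 degrees, less where a joint would pass 70% of its speed; a pose out of reach is approached as far as the arm can. A call with a number of a shift or a turn outside -1 to 1 is refused whole. A call with a gripper value outside its range is refused whole. The fingers move at their own pace and stop on an object; the grip force is fixed at half the most. Time passes only in rows, so rows that do not move let the fingers close, or fill a call up. It gives the time, the measured TCP pose, the force, the opening and the grip force at its end, in the units of the state.
- r.sense(): the state, without advancing time (a new reading comes with each control period).
- r.capture(name): name is "scene" or "top"; returns (picture, depth): 420x560x3 uint8, red, green, blue; 420x560 float32, m along the optical axis (not along the pixel's ray), 0 where there is no reading.
- r.get_calibration(name): a dict with "mtx" (3x3 intrinsics, pixels), "distortion" ([k1, k2, p1, p2, k3] as OpenCV has them; the pictures are not rectified), "extrinsics" (4x4, takes a point from camera to world coordinates). Camera axes: x right, y up, looking along -z (the intrinsics and any distortion apply to the point x, -y, -z); pixel columns grow to the right and rows downward; lengths in m; the calibration is good to about 2 mm. A picture is of the moment at which its call begins. get_calibration takes no time and is no camera call.
- r.finish_job(): hands the job in; it is judged then, once.
The state is a dict: "time_s": time; "joints": joint angles; "joint_velocities": joint speeds; "effort": joint torques, N m; "tcp_pos": TCP position; "ee_rot": TCP orientation; "wrist_force": force on the tool from outside, world axes, zero at the start; "moment": the same for the moment, N m; "gripper_width": opening from 0.0 (shut) to 1.0 (fully open); "gripper_force": force on a finger pad.
Only numpy, scipy, OpenCV 4.12 (cv2) and the standard library are available. Lean on these libraries where they do the work, as an engineer would, in place of code of your own. Each camera call takes 0.05 s, during which the arm holds its last target. There are 200 camera calls.

## Working session

There is one attempt and no reset: what is moved stays moved. The work goes in short steps, Python scripts to look and compute and a tool call to move; the robot and the scene stay as the last step left them, time stands still between calls to the robot, and variables do not carry over. Pictures are saved under pics/ and viewed, at most 14 in all, crops included, and the job is handed in when it is done.

Besides the shell and the picture viewer there is one more tool, called as name(argument=value, ...) on one line, values as JSON. jog_arm: Moves the arm, as the interface text tells. Scaled input: -1 to 1 covers 0.025 m each way for a shift and 8 degrees each way for a turn. Its arguments: {"type":"object","properties":{"plan":{"type":"string"}},"required":["plan"]}

```bash
ls; mkdir -p pics; cat > h.py <<'E'
import numpy as np, cv2
from station import r
def cap(n):
    p,d=r.capture(n); return p,d
def save(p,f,scale=1.4,box=None):
    if box: p=p[box[1]:box[3],box[0]:box[2]]
    p=cv2.resize(p,None,fx=scale,fy=scale,interpolation=cv2.INTER_CUBIC)
    cv2.imwrite('pics/'+f,p[:,:,::-1])
def ray(n,uv):
    c=r.get_calibration(n);K=np.array(c['mtx'],float);D=np.array(c['distortion'],float);E=np.array(c['extrinsics'])
    q=cv2.undistortPoints(np.array(uv,float).reshape(-1,1,2),K,D)[:,0]
    d=np.c_[q[:,0],-q[:,1],-np.ones(len(q))]@E[:3,:3].T
    return E[:3,3],d
def plane(n,uv,z):
    o,d=ray(n,uv); return o+d*((z-o[2])/d[:,2])[:,None]
def cloud(n,dep):
    v,u=np.mgrid[:dep.shape[0],:dep.shape[1]]
    o,d=ray(n,np.c_[u.ravel(),v.ravel()])
    P=(o+d*dep.ravel()[:,None]).reshape(*dep.shape,3); P[dep==0]=np.nan
    return P
E
python3 - <<'E'
from h import *
for n in('scene','top'):
    p,d=cap(n); save(p,n+'0.png',1.42); np.savez(n+'0.npz',p=p,d=d)
    c=r.get_calibration(n);print(n,np.round(c['extrinsics'],3).tolist(),np.round(c['mtx'],1).tolist(),c['distortion'])
print(r.sense())
E
```

```text
pics
scene [[0.652, -0.628, 0.426, 1.181], [0.758, 0.549, -0.352, -0.542], [-0.013, 0.552, 0.834, 1.293], [0.0, 0.0, 0.0, 1.0]] [[513.7, 0.0, 285.5], [0.0, 513.7, 205.1], [0.0, 0.0, 1.0]] [-0.08463927  0.          0.          0.          0.        ]
top [[0.085, 0.975, -0.204, 0.295], [-0.996, 0.084, -0.016, -0.068], [0.001, 0.205, 0.979, 1.43], [0.0, 0.0, 0.0, 1.0]] [[457.3, 0.0, 287.0], [0.0, 457.3, 214.5], [0.0, 0.0, 1.0]] [0.05159002 0.         0.         0.         0.        ]
{'time_s': 0.1, 'joints': array([ 8.94162642e+01,  2.20860701e+01,  3.89376421e-01, -2.53325689e-02,
       -6.84112224e+01, -1.48155211e+01]), 'joint_velocities': array([ 0.0339229 , -0.1401067 ,  0.20732593,  0.04962708, -0.06290503,
        0.03287115]), 'effort': array([ 3.24618259e-04, -3.91690063e+01,  1.87935752e+01,  4.23198983e+00,
        1.34509927e-02, -6.92189337e-05]), 'tcp_pos': array([0.16581632, 0.60205754, 0.22158403]), 'ee_rot': array([[ 9.64055552e-01, -2.65700410e-01, -4.30287396e-04],
       [-2.65700745e-01, -9.64053724e-01, -1.87917046e-03],
       [ 8.44761938e-05,  1.92595240e-03, -9.99998142e-01]]), 'wrist_force': array([-0.48129204, -0.67583629,  0.36720925]), 'moment': array([-0.02081489,  0.0042392 , -0.08747724]), 'gripper_force': 0.0, 'gripper_width': 1.0040266083953844}
```

View pics/top0.png

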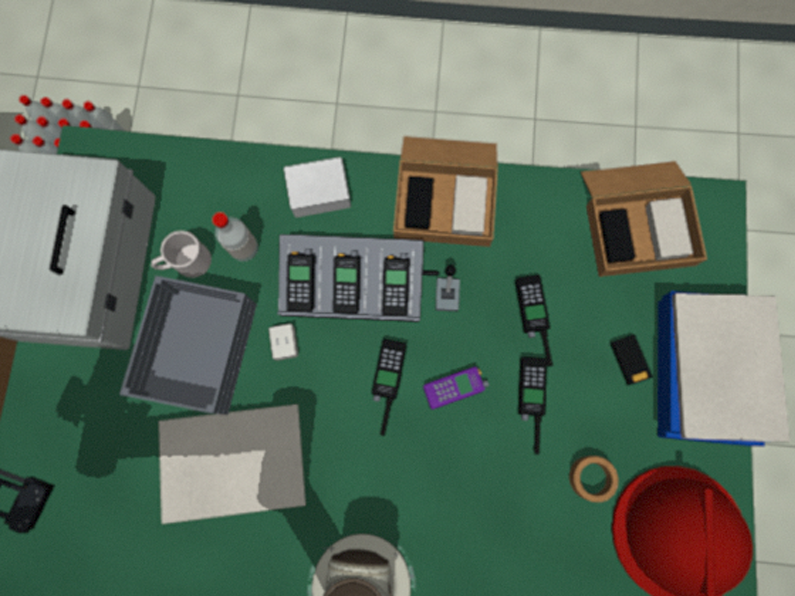

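View pics/scene0.png

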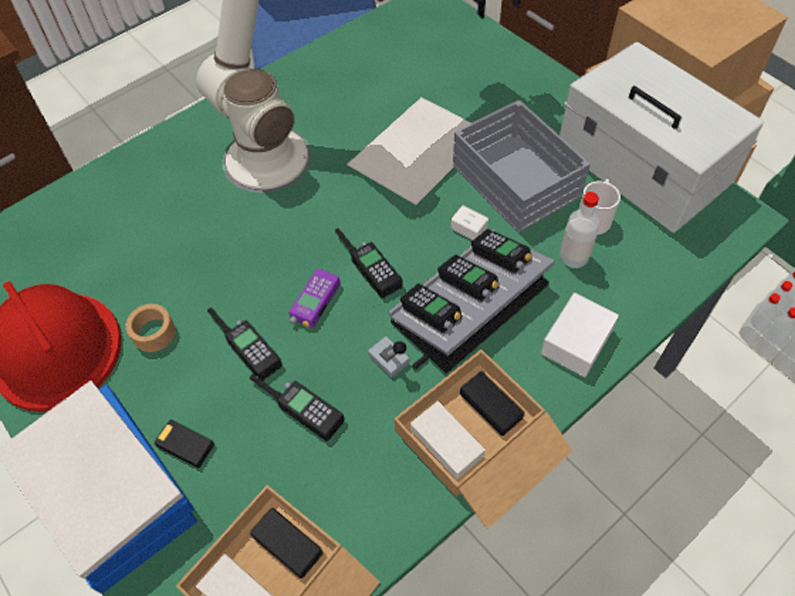

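The scene picture shows three radios on the rack. The top view (1.42x) has the rack radios at (300,280), (347,283) and (396,285), all apparently stub-only. Radios with an aerial lie at (388,370), (532,305) and (532,385), with their aerials towards the robot. The purple decoy is at (455,386), the lever ball at (450,268) leaning away (on), and the crate at (190,345).

```bash
cat > m.py <<'E'
from h import *
def measure(p,d,n='top'):
    P=cloud(n,d); hsv=cv2.cvtColor(p,cv2.COLOR_RGB2HSV)
    V=hsv[...,2]; dark=((V<75)&(hsv[...,1]<120)).astype(np.uint8)
    return P,hsv,dark
if __name__=='__main__':
    z=np.load('top0.npz');p,d=z['p'],z['d'];P,hsv,dark=measure(p,d)
    tb=P[240:280,290:340].reshape(-1,3);print('table z',np.nanmedian(P[300:330,260:280,2]))
    # deck: grey pixels in box
    s=1.42
    bx=lambda a,b,c,e:(slice(int(b/s),int(e/s)),slice(int(a/s),int(c/s)))
    b=bx(270,230,430,328);Q=P[b].reshape(-1,3);H=hsv[b].reshape(-1,3)
    m=(H[:,1]<60)&(H[:,2]>80)&(Q[:,2]>.02)
    q=Q[m];
    for _ in range(4):
        c=q.mean(0);n_=np.linalg.svd(q-c)[2][2];n_*=np.sign(n_[2]);q=q[abs((q-c)@n_)<.006]
    print('deck c',c,'n',n_,'tilt',np.degrees(np.arccos(n_[2])),len(q))
    (cx,cy),wh,a=cv2.minAreaRect((q[:,:2]*1000).astype(np.float32));print('deck rect',cx,cy,wh,a)
    # good radios/battery: dark blobs & top-height
    for nm,B in dict(g1=(355,330,415,440),g2=(505,268,560,368),g3=(505,345,560,460)).items():
        b=bx(*B);Q=P[b];mk=(Q[...,2]>.022)&(Q[...,2]<.06);
        n_,l,st,ce=cv2.connectedComponentsWithStats(mk.astype(np.uint8))
        k=1+np.argmax(st[1:,4]);q=Q[l==k];r_=cv2.minAreaRect((q[:,:2]*1000).astype(np.float32))
        print(nm,np.round(r_[0],1),np.round(r_[1],1),round(r_[2],1),'z',np.round(np.percentile(q[:,2],[5,50,95]),3),len(q))
    for nm,B in dict(crate=(115,270,260,415)).items():
        Q=P[bx(*B)];q=Q[(Q[...,2]>.095)&(Q[...,2]<.12)];print(nm,cv2.minAreaRect((q[:,:2]*1000).astype(np.float32)),np.median(q[:,2]))
    for nm,B in dict(ball=(442,258,460,278),box=(395,138,500,245),box2=(585,160,705,275),bottle=(210,208,258,260),mug=(155,228,212,278),white=(283,155,352,218)).items():
        Q=P[bx(*B)];q=Q[(Q[...,2]>.03)];print(nm,'min',np.nanmin(q,0).round(3),'max',np.nanmax(q,0).round(3))
    im=[cv2.resize(p[bx(*B)],(400,300),interpolation=cv2.INTER_CUBIC) for B in [(270,230,430,328),(430,250,480,315),(350,330,420,440),(500,268,570,460)]]
    save(np.vstack([np.hstack(im[:2]),np.hstack(im[2:])]),'crops.png',1)
    print(r.get_calibration('top')['extrinsics'].shape)
E
python3 m.py
```

```text
table z -0.001015173242563172
deck c [0.65995022 0.08291381 0.07109798] n [-0.29311874 -0.01408087  0.95597235] tilt 17.065020443826388 2001
deck rect 618.9351806640625 85.6817855834961 (190.40863037109375, 308.63311767578125) 2.6231536865234375
g1 [434.4 -13.4] [ 56.9 144.3] 83.8 z [0.027 0.033 0.038] 763
g2 [ 609.7 -320.1] [136.6  56.9] 12.5 z [0.026 0.033 0.038] 727
g3 [ 428.1 -332.2] [138.6  65.9] 0.2 z [0.026 0.033 0.038] 791
crate ((456.9151916503906, 439.9600830078125), (268.13214111328125, 251.7532196044922), 83.35486602783203) 0.10746565333209213
ball min [ 0.644 -0.141  0.089] max [ 0.669 -0.114  0.111]
box min [ 0.708 -0.22   0.03 ] max [0.966 0.003 0.095]
box2 min [ 0.695 -0.684  0.03 ] max [ 0.954 -0.426  0.065]
bottle min [0.659 0.306 0.03 ] max [0.724 0.366 0.205]
mug min [0.587 0.408 0.03 ] max [0.695 0.516 0.11 ]
white min [0.777 0.109 0.03 ] max [0.906 0.258 0.068]
(4, 4)
```

View pics/crops.png

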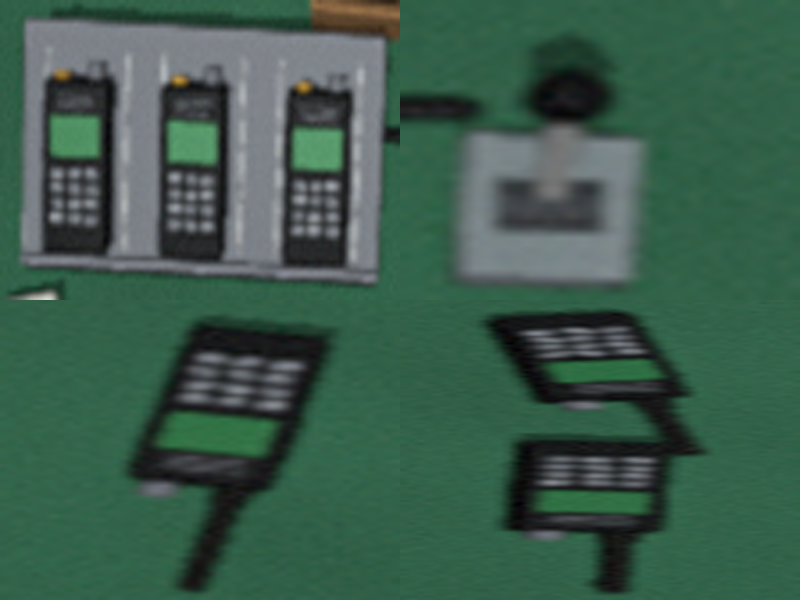

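The crops confirm it. All three rack radios show only a brass stub and a knob, so they are broken. The three table radios have aerials, and the lever leans away (on). Next I refine the rack, crate and lever poses and work out the lever move.

```bash
cat > k.py <<'E'
from h import *
from scipy.spatial.transform import Rotation as Ro
np.set_printoptions(suppress=True,precision=3)
YAW=2.7; O=np.array([.628,.0864,0])
def rk(x,y,z): return O+Ro.from_euler('z',YAW,degrees=True).apply([x/1e3,y/1e3,z/1e3])
def dk(x,y,z):
    c,s=np.cos(np.radians(20)),np.sin(np.radians(20)); return rk(x*c-z*s,y,60+x*s+z*c)
def down(psi): return Ro.from_matrix(np.array([[1,0,0],[0,-1,0],[0,0,-1.]])) if psi is None else Ro.from_euler('z',psi,degrees=True)*Ro.from_matrix(np.diag([1,-1,-1.]))
def tilt(flip=False):  # tool z into the deck; tool x up slope (or down when flip)
    # pitch about rack y by -20 deg takes level frame to deck frame
    D=Ro.from_euler('z',YAW,degrees=True)*Ro.from_euler('y',-20,degrees=True)
    return D*Ro.from_matrix(np.diag([-1,1,-1.]) if flip else np.diag([1,-1,-1.]))
def legs(wps,verbose=True):
    s=r.sense();p=s['tcp_pos'];R=Ro.from_matrix(s['ee_rot'])
    print('t %.1f'%s['time_s'],'tcp',p,'F',s['wrist_force'],'w %.3f'%s['gripper_width'],'j',np.round(s['joints'],0))
    for nm,q,Q in wps:
        Q=Q or R; rv=(R.inv()*Q).as_rotvec(degrees=True)/8
        print(nm,'->',np.round(q,3),'turn',rv.round(2),'n%.1f'%abs(rv).max(),'| then shift',(Q.inv().apply(q-p)/.025).round(2)); p,R=np.array(q),Q
E
python3 - <<'E'
from k import *
z=np.load('top0.npz');p,d=z['p'],z['d'];P=cloud('top',d);hsv=cv2.cvtColor(p,cv2.COLOR_RGB2HSV)
s=1.42
# back edge/front edge/side edges via grey mask, rays on deck plane z
m=((hsv[...,1]<70)&(hsv[...,2]>85)&(P[...,2]>.02)).astype(np.uint8);b=np.zeros_like(m);b[int(225/s):int(332/s),int(265/s):int(428/s)]=1;m&=b
P2=P[m>0]; Rz=Ro.from_euler('z',YAW,degrees=True)
q=Rz.inv().apply(P2-O)*1e3
print('rack-frame extents x',np.percentile(q[:,0],[.5,2,98,99.5]),'y',np.percentile(q[:,1],[.5,2,98,99.5]))
for lo in range(-90,95,15):
    k=(q[:,0]>lo)&(q[:,0]<lo+15)
    if k.sum()>20: print(lo+7.5,'z',np.median(q[k,2]),'exp',60+np.tan(np.radians(20))*(lo+7.5))
# yaw from back edge
e=q[(q[:,0]>60)];xs=[(c,np.percentile(e[(e[:,1]>c-10)&(e[:,1]<c+10),0],97)) for c in range(-140,150,40)];print('back edge',np.array(xs).round(1).tolist(), np.polyfit(*np.array(xs).T,1))
# rack radios: points above the deck by 25..45
A=Rz.inv().apply((P-O).reshape(-1,3))*1e3; c20,s20=np.cos(np.radians(20)),np.sin(np.radians(20))
dz=A[:,2]-60; X=A[:,0]*c20+dz*s20; Z=-A[:,0]*s20+dz*c20
mk=((Z>22)&(Z<45)&(abs(X)<100)&(abs(A[:,1])<150)).reshape(m.shape).astype(np.uint8)
mk=cv2.morphologyEx(mk,cv2.MORPH_OPEN,np.ones((7,7)))
n,l,st,ce=cv2.connectedComponentsWithStats(mk)
for i in range(1,n):
    if st[i,4]<150: continue
    w=(l==i).ravel();print('rackradio',cv2.minAreaRect(np.c_[X[w],A[w,1]].astype(np.float32)),np.median(Z[w]))
mk=((P[...,2]>.026)&(P[...,2]<.043)&(hsv[...,2]<200)).astype(np.uint8);mk[:,:240]=0;mk[:225,:345]=0
mk=cv2.morphologyEx(mk,cv2.MORPH_OPEN,np.ones((11,11)))
n,l,st,ce=cv2.connectedComponentsWithStats(mk)
for i in range(1,n):
    if st[i,4]>300: print('table',ce[i]*s,cv2.minAreaRect((P[l==i][:,:2]*1e3).astype(np.float32)),np.median(P[l==i][:,2]))
cr=plane('top',np.array([(157,274),(252,292),(226,412),(121,393)])/s,.11);print('crate corners',cr.round(3).tolist(),cr.mean(0))
legs([('up',r.sense()['tcp_pos']+[0,0,.04],down(YAW)),('over',rk(50,-215,180),None),('dn',rk(47,-215,84),None),('push',rk(-37,-215,84),None),('up',rk(-37,-215,190),None)])
E
```

```text
rack-frame extents x [-111.169  -81.236   83.194   85.214] y [-153.215 -150.217  151.243  154.874]
-82.5 z 39.332649881783645 exp 29.972455673038308
-67.5 z 34.75409053840106 exp 35.43200918703134
-52.5 z 41.21517886649051 exp 40.89156270102438
-37.5 z 46.658499775937834 exp 46.35111621501741
-22.5 z 51.5690919226528 exp 51.81066972901045
-7.5 z 54.902945418692454 exp 57.270223243003485
7.5 z 60.6902505482565 exp 62.729776756996515
22.5 z 65.62468498042296 exp 68.18933027098956
37.5 z 71.61075317924093 exp 73.64888378498259
52.5 z 77.76169089709262 exp 79.10843729897562
67.5 z 82.15520361889838 exp 84.56799081296866
82.5 z 86.36523860139044 exp 90.02754432696169
back edge [[-140.0, 84.7], [-100.0, 83.4], [-60.0, 84.6], [-20.0, 82.3], [20.0, 84.1], [60.0, 84.5], [100.0, 85.9], [140.0, 85.8]] [ 0.007 84.428]
rackradio ((-8.535037994384766, 103.52285766601562), (119.93309783935547, 52.82441711425781), 0.8774150013923645) 31.214442877043762
rackradio ((-9.604488372802734, 5.480752944946289), (121.92013549804688, 55.272979736328125), 0.8232942223548889) 31.837685211487294
rackradio ((-11.
[... 352 characters left out ...]
53.36613082885742), 2.336948871612549) 0.033228521502123076
crate corners [[0.591, 0.479, 0.11], [0.57, 0.278, 0.11], [0.322, 0.296, 0.11], [0.342, 0.509, 0.11]] [0.456 0.391 0.11 ]
t 0.1 tcp [0.166 0.602 0.222] F [-0.481 -0.676  0.367] w 1.004 j [ 89.  22.   0.  -0. -68. -15.]
up -> [0.166 0.602 0.262] turn [ 0.01  0.   -2.26] n2.3 | then shift [ 0.   0.  -1.6]
over -> [ 0.688 -0.126  0.18 ] turn [0. 0. 0.] n0.0 | then shift [19.5  30.07  3.26]
dn -> [ 0.685 -0.126  0.084] turn [0. 0. 0.] n0.0 | then shift [-0.12 -0.    3.84]
push -> [ 0.601 -0.13   0.084] turn [0. 0. 0.] n0.0 | then shift [-3.36 -0.    0.  ]
up -> [ 0.601 -0.13   0.19 ] turn [0. 0. 0.] n0.0 | then shift [ 0.    0.   -4.24]
```

```bash
sed -i 's/^YAW=.*/YAW=2.6; O=np.array([.632,.087,0])/' k.py
```

jog_arm(plan="0 0 -0.5 0 0 -0.75 1;0 0 -0.5 0 0 -0.75 1;0 0 -0.6 0 0 -0.75 1;0.63 0.97 0.1 0 0 0 1;0.63 0.97 0.1 0 0 0 1;0.63 0.97 0.1 0 0 0 1;0.63 0.97 0.1 0 0 0 1;0.63 0.97 0.1 0 0 0 1;0.63 0.97 0.1 0 0 0 1;0.63 0.97 0.1 0 0 0 1")

```text
time_s: 1.1
tcp_pos: [0.2842, 0.4366, 0.2445]
ee_rot: [[0.999, 0.045, -0.0], [0.045, -0.999, -0.001], [-0.0, 0.001, -1.0]]
wrist_force: [-0.3, -0.2, 0.9]
gripper_width: 0.175
gripper_force: 0.0
```

jog_arm(plan="0.63 0.97 0.1 0 0 0 1;0.63 0.97 0.1 0 0 0 1;0.63 0.97 0.1 0 0 0 1;0.63 0.97 0.1 0 0 0 1;0.63 0.97 0.1 0 0 0 1;0.63 0.97 0.1 0 0 0 1;0.63 0.97 0.1 0 0 0 1;0.63 0.97 0.1 0 0 0 1;0.63 0.97 0.1 0 0 0 1;0.63 0.97 0.1 0 0 0 1")

```text
time_s: 2.1
tcp_pos: [0.4524, 0.2017, 0.2197]
ee_rot: [[0.999, 0.045, -0.001], [0.045, -0.999, -0.0], [-0.001, 0.0, -1.0]]
wrist_force: [0.2, 0.7, 0.1]
gripper_width: 0.006
gripper_force: 0.0
```

jog_arm(plan="0.63 0.97 0.1 0 0 0 1;0.63 0.97 0.1 0 0 0 1;0.63 0.97 0.1 0 0 0 1;0.63 0.97 0.1 0 0 0 1;0.63 0.97 0.1 0 0 0 1;0.63 0.97 0.1 0 0 0 1;0.63 0.97 0.1 0 0 0 1;0.63 0.97 0.1 0 0 0 1;0.63 0.97 0.1 0 0 0 1;0.63 0.97 0.1 0 0 0 1")

```text
time_s: 3.1
tcp_pos: [0.6207, -0.0333, 0.1943]
ee_rot: [[0.999, 0.045, -0.001], [0.045, -0.999, -0.0], [-0.001, -0.0, -1.0]]
wrist_force: [-0.7, -0.7, 0.3]
gripper_width: 0.005
gripper_force: 0.0
```

```bash
python3 - <<'E'
from k import *
legs([('over',rk(50,-215,180),down(YAW)),('dn',rk(50,-215,84),None),('push',rk(-37,-215,84),None)])
E
```

```text
t 3.1 tcp [ 0.621 -0.033  0.194] F [-0.679 -0.708  0.339] w 0.005 j [ 12.  23.  -2.  -0. -65.  81.]
over -> [ 0.692 -0.126  0.18 ] turn [-0.    0.01 -0.  ] n0.0 | then shift [2.67 3.81 0.57]
dn -> [ 0.692 -0.126  0.084] turn [0. 0. 0.] n0.0 | then shift [0.   0.   3.84]
push -> [ 0.605 -0.129  0.084] turn [0. 0. 0.] n0.0 | then shift [-3.48  0.    0.  ]
```

jog_arm(plan="0.67 0.95 0.14 0 0 0 1;0.67 0.95 0.14 0 0 0 1;0.67 0.95 0.14 0 0 0 1;0.67 0.95 0.14 0 0 0 1;0 0 0.64 0 0 0 1;0 0 0.64 0 0 0 1;0 0 0.64 0 0 0 1;0 0 0.64 0 0 0 1;0 0 0.64 0 0 0 1;0 0 0.64 0 0 0 1")

```text
time_s: 4.1
tcp_pos: [0.6912, -0.1241, 0.0837]
ee_rot: [[0.999, 0.045, -0.001], [0.045, -0.999, 0.0], [-0.001, -0.0, -1.0]]
wrist_force: [-0.8, 0.4, -0.0]
gripper_width: 0.007
gripper_force: 0.0
```

jog_arm(plan="-0.35 0 0 0 0 0 1;-0.35 0 0 0 0 0 1;-0.35 0 0 0 0 0 1;-0.35 0 0 0 0 0 1;-0.35 0 0 0 0 0 1;-0.35 0 0 0 0 0 1;-0.35 0 0 0 0 0 1;-0.35 0 0 0 0 0 1;-0.35 0 0 0 0 0 1;-0.33 0 0 0 0 0 1")

```text
time_s: 5.1
tcp_pos: [0.6056, -0.128, 0.0849]
ee_rot: [[0.999, 0.046, 0.004], [0.046, -0.999, 0.0], [0.004, 0.0, -1.0]]
wrist_force: [13.5, -0.5, -8.6]
gripper_width: 0.007
gripper_force: 6.7
```

```bash
python3 - <<'E'
from k import *
p,d=cap('scene'); save(p,'lever1.png',3,(240,200,420,290))
legs([('push',rk(-39,-215,84),None),('up',rk(-39,-215,200),None)])
E
```

```text
t 5.2 tcp [ 0.606 -0.128  0.085] F [ 5.223 -0.003 -3.22 ] w 0.005 j [  3.  28. -11.   0. -51.  90.]
push -> [ 0.603 -0.13   0.084] turn [0. 0. 0.] n0.0 | then shift [-0.14  0.06  0.05]
up -> [ 0.603 -0.13   0.2  ] turn [0. 0. 0.] n0.0 | then shift [ 0.03 -0.   -4.64]
```

View pics/lever1.png

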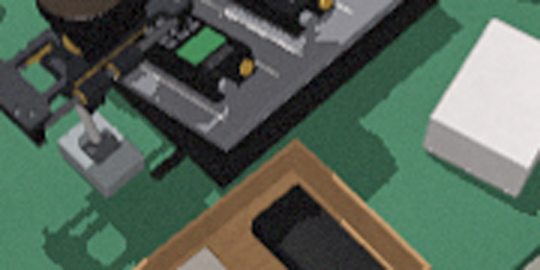

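The lever is at its off stop (13 N against the end stop, ball towards the front). Now for broken radio 1 in bay 2.

```bash
cat >> k.py <<'E'
CR=np.array([.456,.391,0]);CY=-5.5
def cr(x,y,z): return CR+Ro.from_euler('z',CY,degrees=True).apply([x/1e3,y/1e3,z/1e3])
E
python3 - <<'E'
from k import *
s=r.sense()['tcp_pos']
legs([('up',s+[0,0,.115],None),('pre',dk(-14,-100,80),tilt()),('grasp',dk(-14,-100,5),None),('lift',dk(-14,-100,5)+[0,0,.14],None),('crate',cr(-52,0,195),down(CY+90)),('low',cr(-52,0,70),None)])
E
```

```text
t 5.2 tcp [ 0.606 -0.128  0.085] F [ 5.223 -0.003 -3.22 ] w 0.005 j [  3.  28. -11.   0. -51.  90.]
up -> [ 0.606 -0.128  0.2  ] turn [0. 0. 0.] n0.0 | then shift [ 0.03 -0.   -4.6 ]
pre -> [ 0.596 -0.015  0.13 ] turn [-0.    2.45  0.  ] n2.4 | then shift [-1.14 -4.54  2.56]
grasp -> [ 0.622 -0.014  0.06 ] turn [0. 0. 0.] n0.0 | then shift [-0.  0.  3.]
lift -> [ 0.622 -0.014  0.2  ] turn [0. 0. 0.] n0.0 | then shift [ 1.92 -0.   -5.26]
crate -> [0.404 0.396 0.195] turn [  1.79  -2.06 -10.13] n10.1 | then shift [ 15.47 -10.23   0.2 ]
low -> [0.404 0.396 0.07 ] turn [0. 0. 0.] n0.0 | then shift [0. 0. 5.]
```

jog_arm(plan="0 0 -0.92 0 0 0 1;0 0 -0.92 0 0 0 1;0 0 -0.92 0 0 0 1;0 0 -0.92 0 0 0 1;0 0 -0.92 0 0 0 1;0 0 0 0 0.82 0 -1;0 0 0 0 0.82 0 -1;0 0 0 0 0.82 0 -1;-0.23 -0.91 0 0 0 0 -1;-0.23 -0.91 0 0 0 0 -1")

```text
time_s: 6.15
tcp_pos: [0.5898, -0.0834, 0.1958]
ee_rot: [[0.941, 0.044, 0.335], [0.041, -0.999, 0.015], [0.336, -0.0, -0.942]]
wrist_force: [-0.2, 0.8, -0.9]
gripper_width: 0.376
gripper_force: 0.0
```

jog_arm(plan="-0.23 -0.91 0 0 0 0 -1;-0.23 -0.91 0 0 0 0 -1;-0.23 -0.91 0 0 0 0 -1;0 0 0.65 0 0 0 -1;0 0 0.65 0 0 0 -1;0 0 0.65 0 0 0 -1;0 0 0.65 0 0 0 -1;0 0 0 0 0 0 -1;0 0 0 0 0 0 -1;0 0 0 0 0 0 -1")

```text
time_s: 7.15
tcp_pos: [0.5945, -0.0147, 0.1301]
ee_rot: [[0.94, 0.045, 0.338], [0.043, -0.999, 0.015], [0.338, -0.0, -0.941]]
wrist_force: [-0.2, 0.7, 0.1]
gripper_width: 0.997
gripper_force: 0.0
```

```bash
python3 - <<'E'
from k import *
p,d=cap('scene'); save(p,'pre1.png',3,(240,120,420,290))
legs([('pre',dk(-14,-100,80),tilt()),('grasp',dk(-14,-100,5),None)])
E
```

```text
t 7.2 tcp [ 0.595 -0.015  0.13 ] F [-0.323  0.593  0.234] w 0.999 j [ 16.  16. -31.  11. -25.  67.]
pre -> [ 0.596 -0.015  0.13 ] turn [-0.    0.03 -0.  ] n0.0 | then shift [0.05 0.01 0.02]
grasp -> [ 0.622 -0.014  0.06 ] turn [0. 0. 0.] n0.0 | then shift [-0.  0.  3.]
```

View pics/pre1.png

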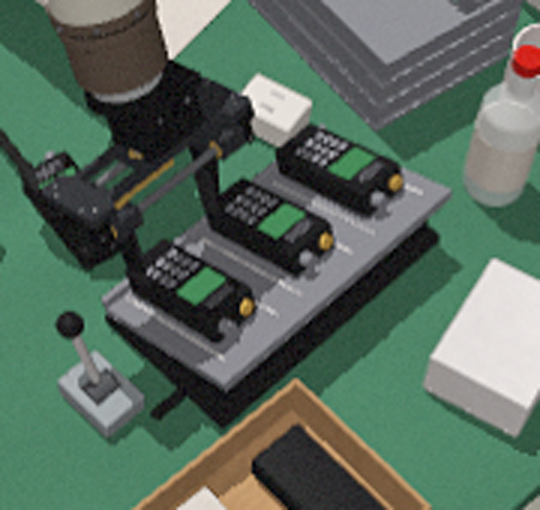

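The lever stands off, leaning towards the robot. The fingers straddle the bay 2 radio at about (190,290), so I descend and grip.

jog_arm(plan="0.05 0 0.5 0 0.03 0 -1;0 0 0.5 0 0 0 -1;0 0 0.5 0 0 0 -1;0 0 0.5 0 0 0 -1;0 0 0.5 0 0 0 -1;0 0 0.5 0 0 0 -1;0 0 0 0 0 0 1;0 0 0 0 0 0 1;0 0 0 0 0 0 1;0 0 0 0 0 0 1")

```text
time_s: 8.2
tcp_pos: [0.6215, -0.0133, 0.0602]
ee_rot: [[0.939, 0.045, 0.342], [0.043, -0.999, 0.016], [0.342, -0.0, -0.94]]
wrist_force: [-0.5, -0.4, 0.2]
gripper_width: 0.725
gripper_force: 0.0
```

```bash
python3 - <<'E'
from k import *
legs([('lift',dk(-14,-100,5)+[0,0,.14],None),('crate',cr(-52,0,195),down(CY+90)),('low',cr(-52,0,70),None)])
E
```

```text
t 8.2 tcp [ 0.622 -0.013  0.06 ] F [-0.483 -0.4    0.191] w 0.725 j [ 15.  24. -34.  19. -13.  60.]
lift -> [ 0.622 -0.014  0.2  ] turn [0. 0. 0.] n0.0 | then shift [ 1.92  0.01 -5.25]
crate -> [0.404 0.396 0.195] turn [  1.79  -2.06 -10.13] n10.1 | then shift [ 15.47 -10.23   0.2 ]
low -> [0.404 0.396 0.07 ] turn [0. 0. 0.] n0.0 | then shift [0. 0. 5.]
```

jog_arm(plan="0 0 0 0 0 0 1;0 0 0 0 0 0 1;0 0 0 0 0 0 1;0 0 0 0 0 0 1;0.32 0 -0.87 0 0 0 1;0.32 0 -0.87 0 0 0 1;0.32 0 -0.87 0 0 0 1;0.32 0 -0.87 0 0 0 1;0.32 0 -0.87 0 0 0 1;0.32 0 -0.87 0 0 0 1")

```text
time_s: 9.2
tcp_pos: [0.6209, -0.0133, 0.1979]
ee_rot: [[0.94, 0.045, 0.338], [0.042, -0.999, 0.016], [0.339, -0.0, -0.941]]
wrist_force: [-0.1, -0.2, -2.3]
gripper_width: 0.642
gripper_force: 30.0
```

jog_arm(plan="0 0 0 0.16 -0.19 -0.92 1;0 0 0 0.16 -0.19 -0.92 1;0 0 0 0.16 -0.19 -0.92 1;0 0 0 0.16 -0.19 -0.92 1;0 0 0 0.16 -0.19 -0.92 1;0 0 0 0.16 -0.19 -0.92 1;0 0 0 0.16 -0.19 -0.92 1;0 0 0 0.16 -0.19 -0.92 1;0 0 0 0.16 -0.19 -0.92 1;0 0 0 0.16 -0.19 -0.92 1")

```text
time_s: 10.2
tcp_pos: [0.6214, -0.0133, 0.1969]
ee_rot: [[0.219, 0.975, 0.021], [0.975, -0.22, 0.017], [0.022, 0.017, -1.0]]
wrist_force: [-0.1, -0.3, -2.4]
gripper_width: 0.642
gripper_force: 30.0
```

```bash
python3 - <<'E'
from k import *
legs([('crate',cr(-52,0,195),down(CY+90)),('low',cr(-52,0,70),None)])
E
```

```text
t 10.2 tcp [ 0.621 -0.013  0.197] F [-0.054 -0.317 -2.439] w 0.642 j [ 13.  22.  -3.  -1. -64. 154.]
crate -> [0.404 0.396 0.195] turn [ 0.13 -0.15 -0.9 ] n0.9 | then shift [ 15.46 -10.21   0.08]
low -> [0.404 0.396 0.07 ] turn [0. 0. 0.] n0.0 | then shift [0. 0. 5.]
```

jog_arm(plan="0 0 0 0.13 -0.15 -0.9 1;0.97 -0.64 0 0 0 0 1;0.97 -0.64 0 0 0 0 1;0.97 -0.64 0 0 0 0 1;0.97 -0.64 0 0 0 0 1;0.97 -0.64 0 0 0 0 1;0.97 -0.64 0 0 0 0 1;0.97 -0.64 0 0 0 0 1;0.97 -0.64 0 0 0 0 1;0.97 -0.64 0 0 0 0 1")

```text
time_s: 11.2
tcp_pos: [0.4991, 0.2192, 0.1968]
ee_rot: [[0.1, 0.995, 0.001], [0.995, -0.1, -0.0], [-0.0, 0.001, -1.0]]
wrist_force: [0.1, -0.4, -2.2]
gripper_width: 0.643
gripper_force: 30.0
```

jog_arm(plan="0.97 -0.64 0 0 0 0 1;0.97 -0.64 0 0 0 0 1;0.97 -0.64 0 0 0 0 1;0.97 -0.64 0 0 0 0 1;0.97 -0.64 0 0 0 0 1;0.97 -0.64 0 0 0 0 1;0.97 -0.64 0 0 0 0 1;0 0 0 0 0 0 1;0 0 0 0 0 0 1;0 0 0 0 0 0 1")

```text
time_s: 12.2
tcp_pos: [0.4058, 0.3976, 0.1968]
ee_rot: [[0.101, 0.995, 0.002], [0.995, -0.101, -0.001], [-0.001, 0.002, -1.0]]
wrist_force: [0.1, -0.1, -1.8]
gripper_width: 0.643
gripper_force: 30.0
```

```bash
python3 - <<'E'
from k import *
p,d=cap('top'); save(p,'cr1.png',3,(80,170,260,340))
legs([('crate',cr(-52,0,195),down(CY+90)),('low',cr(-52,0,70),None)])
E
```

```text
t 12.2 tcp [0.406 0.397 0.197] F [ 0.497 -0.488 -2.092] w 0.643 j [ 61.  18. -10.   0. -62. 113.]
crate -> [0.404 0.396 0.195] turn [ 0.02  0.   -0.04] n0.0 | then shift [-0.06 -0.07  0.08]
low -> [0.404 0.396 0.07 ] turn [0. 0. 0.] n0.0 | then shift [0. 0. 5.]
```

View pics/cr1.png

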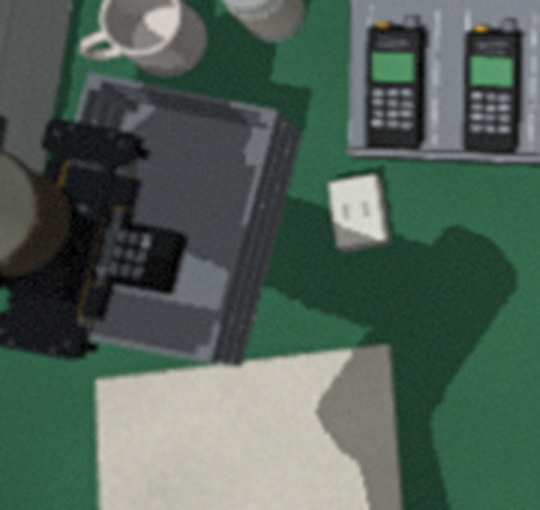

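The gripper holds radio 1 over the crate interior. The crate rim runs from (90,75) to (280,105) down to (215,358), so its true centre is about (0.456, 0.399).

```bash
sed -i 's/^CR=.*/CR=np.array([.456,.399,0]);CY=-6.3/' k.py; python3 - <<'E'
from k import *
legs([('low',cr(-52,0,70),down(CY+90)),('up',cr(-52,0,195),None),('pre',dk(-14,5,110),tilt()),('grasp',dk(-14,5,5),None)])
E
```

```text
t 12.2 tcp [0.406 0.397 0.197] F [ 0.497 -0.488 -2.092] w 0.643 j [ 61.  18. -10.   0. -62. 113.]
low -> [0.404 0.405 0.07 ] turn [0.02 0.   0.06] n0.1 | then shift [ 0.28 -0.1   5.08]
up -> [0.404 0.405 0.195] turn [0. 0. 0.] n0.0 | then shift [ 0.  0. -5.]
pre -> [0.581 0.09  0.159] turn [-1.77  2.07 10.03] n10.0 | then shift [ 5.6  12.91  3.59]
grasp -> [0.617 0.091 0.06 ] turn [0. 0. 0.] n0.0 | then shift [-0.  -0.   4.2]
```

jog_arm(plan="0.25 -0.05 0.63 0 0 0 1;0 0 0.63 0 0 0 1;0 0 0.63 0 0 0 1;0 0 0.63 0 0 0 1;0 0 0.63 0 0 0 1;0 0 0.63 0 0 0 1;0 0 0.63 0 0 0 1;0 0 0.63 0 0 0 1;0 0 0 0 0 0 -0.6;0 0 0 0 0 0 -0.6")

```text
time_s: 13.25
tcp_pos: [0.4065, 0.4046, 0.0722]
ee_rot: [[0.101, 0.995, 0.004], [0.995, -0.101, 0.0], [0.001, 0.004, -1.0]]
wrist_force: [-0.3, 0.1, 0.7]
gripper_width: 0.739
gripper_force: 0.0
```

jog_arm(plan="0 0 0 0 0 0 -0.6;0 0 0 0 0 0 -0.6;0 0 0 0 0 0 -0.6;0 0 -0.8 0 0 0 -0.6;0 0 -0.8 0 0 0 -0.6;0 0 -0.8 0 0 0 -0.6;0 0 -0.8 0 0 0 -0.6;0 0 -0.8 0 0 0 -0.6;0 0 -0.8 0 0 0 -0.6;0 0 0 0 0 0 -1")

```text
time_s: 14.25
tcp_pos: [0.4065, 0.4062, 0.1951]
ee_rot: [[0.1, 0.995, 0.007], [0.995, -0.1, 0.006], [0.006, 0.007, -1.0]]
wrist_force: [0.4, 0.2, 0.3]
gripper_width: 0.833
gripper_force: 0.0
```

```bash
python3 - <<'E'
from k import *
legs([('pre',dk(-14,5,110),tilt()),('grasp',dk(-14,5,5),None),('lift',dk(-14,5,5)+[0,0,.14],None),('crate',cr(52,0,195),down(CY+90)),('low',cr(52,0,70),None)])
E
```

```text
t 14.2 tcp [0.407 0.406 0.195] F [0.401 0.154 0.29 ] w 0.833 j [ 61.  18. -10.   0. -62. 113.]
pre -> [0.581 0.09  0.159] turn [-1.77  1.99 10.1 ] n10.1 | then shift [ 5.51 12.96  3.56]
grasp -> [0.617 0.091 0.06 ] turn [0. 0. 0.] n0.0 | then shift [-0.  -0.   4.2]
lift -> [0.617 0.091 0.2  ] turn [0. 0. 0.] n0.0 | then shift [ 1.92 -0.   -5.26]
crate -> [0.508 0.393 0.195] turn [  1.77  -2.07 -10.03] n10.0 | then shift [11.53 -5.67  0.2 ]
low -> [0.508 0.393 0.07 ] turn [0. 0. 0.] n0.0 | then shift [0. 0. 5.]
```

jog_arm(plan="0 0 0 -0.16 0.18 0.92 -1;0 0 0 -0.16 0.18 0.92 -1;0 0 0 -0.16 0.18 0.92 -1;0 0 0 -0.16 0.18 0.92 -1;0 0 0 -0.16 0.18 0.92 -1;0 0 0 -0.16 0.18 0.92 -1;0 0 0 -0.16 0.18 0.92 -1;0 0 0 -0.16 0.18 0.92 -1;0 0 0 -0.16 0.18 0.92 -1;0 0 0 -0.16 0.18 0.92 -1")

```text
time_s: 15.25
tcp_pos: [0.4049, 0.4041, 0.1908]
ee_rot: [[0.936, 0.165, 0.31], [0.164, -0.986, 0.028], [0.31, 0.025, -0.95]]
wrist_force: [-0.2, -0.0, -0.9]
gripper_width: 1.001
gripper_force: 0.0
```

jog_arm(plan="0 0 0 -0.16 0.18 0.9 -1;0.46 1 0.15 0 0 0 -1;0.46 1 0.15 0 0 0 -1;0.46 1 0.15 0 0 0 -1;0.46 1 0.15 0 0 0 -1;0.46 1 0.15 0 0 0 -1;0.46 1 0.15 0 0 0 -1;0.46 1 0.15 0 0 0 -1;0.46 1 0.15 0 0 0 -1;0.46 1 0.15 0 0 0 -1")

```text
time_s: 16.25
tcp_pos: [0.524, 0.1834, 0.195]
ee_rot: [[0.941, 0.045, 0.335], [0.044, -0.999, 0.01], [0.335, 0.006, -0.942]]
wrist_force: [1.1, -0.1, 0.3]
gripper_width: 1.003
gripper_force: 0.0
```

jog_arm(plan="0.34 1 0.5 0 0 0 -1;0.34 1 0.5 0 0 0 -1;0.34 1 0.5 0 0 0 -1;0.34 0.96 0.7 0 0 0 -1;0 0 0 0 0 0 -1;0 0 0 0 0 0 -1;0 0 0 0 0 0 -1;0 0 0 0 0 0 -1;0 0 0 0 0 0 -1;0 0 0 0 0 0 -1")

```text
time_s: 17.25
tcp_pos: [0.5788, 0.0884, 0.1561]
ee_rot: [[0.941, 0.046, 0.336], [0.045, -0.999, 0.01], [0.336, 0.005, -0.942]]
wrist_force: [0.2, -0.3, 1.1]
gripper_width: 1.003
gripper_force: 0.0
```

```bash
python3 - <<'E'
from k import *
p,d=cap('top'); save(p,'c2.png',2.4,(80,150,400,330))
legs([('grasp',dk(-14,5,5),tilt())])
E
```

```text
t 17.3 tcp [0.579 0.088 0.156] F [0.251 0.606 0.002] w 1.000 j [ 28.  13. -33.  19. -28.  49.]
grasp -> [0.617 0.091 0.06 ] turn [0.04 0.05 0.01] n0.0 | then shift [ 0.12 -0.05  4.14]
```

View pics/c2.png

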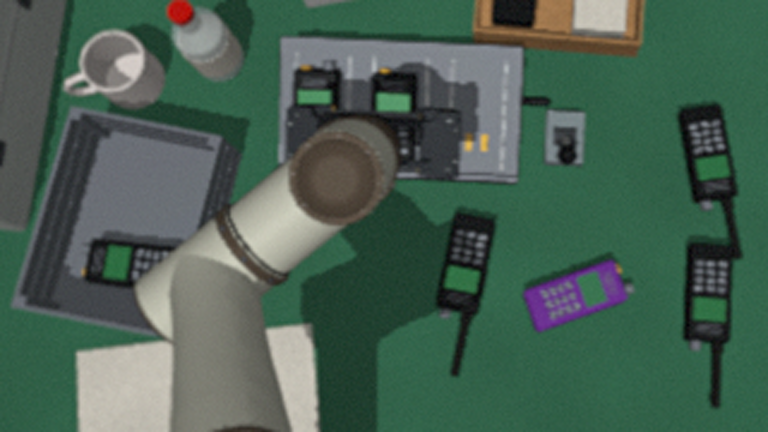

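Radio 1 lies in the crate at about (120,262). The lever is off, bay 2 is empty, and the gripper straddles the bay 1 radio.

jog_arm(plan="0.12 -0.05 0.6 0.04 0.05 0 -1;0 0 0.6 0 0 0 -1;0 0 0.6 0 0 0 -1;0 0 0.6 0 0 0 -1;0 0 0.6 0 0 0 -1;0 0 0.6 0 0 0 -1;0 0 0.54 0 0 0 -1;0 0 0 0 0 0 1;0 0 0 0 0 0 1;0 0 0 0 0 0 1")

```text
time_s: 18.3
tcp_pos: [0.6177, 0.0914, 0.0606]
ee_rot: [[0.938, 0.046, 0.344], [0.043, -0.999, 0.017], [0.344, -0.002, -0.939]]
wrist_force: [-0.8, -0.8, -0.3]
gripper_width: 0.811
gripper_force: 0.0
```

jog_arm(plan="0 0 0 0 0 0 1;0 0 0 0 0 0 1;0 0 0 0 0 0 1;0 0 0 0 0 0 1;0.32 0 -0.87 0 0 0 1;0.32 0 -0.87 0 0 0 1;0.32 0 -0.87 0 0 0 1;0.32 0 -0.87 0 0 0 1;0.32 0 -0.87 0 0 0 1;0.32 0 -0.87 0 0 0 1")

```text
time_s: 19.3
tcp_pos: [0.618, 0.0895, 0.1939]
ee_rot: [[0.938, 0.045, 0.344], [0.043, -0.999, 0.011], [0.344, 0.004, -0.939]]
wrist_force: [0.6, -0.1, -2.4]
gripper_width: 0.639
gripper_force: 30.0
```

jog_arm(plan="0 0 0 0.16 -0.19 -0.91 1;0 0 0 0.16 -0.19 -0.91 1;0 0 0 0.16 -0.19 -0.91 1;0 0 0 0.16 -0.19 -0.91 1;0 0 0 0.16 -0.19 -0.91 1;0 0 0 0.16 -0.19 -0.91 1;0 0 0 0.16 -0.19 -0.91 1;0 0 0 0.16 -0.19 -0.91 1;0 0 0 0.16 -0.19 -0.91 1;0 0 0 0.16 -0.19 -0.91 1")

```text
time_s: 20.3
tcp_pos: [0.6184, 0.0894, 0.1928]
ee_rot: [[0.233, 0.972, 0.026], [0.972, -0.234, 0.015], [0.021, 0.022, -1.0]]
wrist_force: [0.9, -0.1, -2.8]
gripper_width: 0.642
gripper_force: 30.0
```

```bash
python3 - <<'E'
from k import *
legs([('crate',cr(52,0,195),down(CY+90)),('low',cr(52,0,70),None)])
E
```

```text
t 20.3 tcp [0.618 0.089 0.193] F [ 0.88  -0.145 -2.83 ] w 0.642 j [ 23.  22.  -3.  -0. -63. 144.]
crate -> [0.508 0.393 0.195] turn [ 0.17 -0.14 -0.9 ] n0.9 | then shift [11.6  -5.74 -0.09]
low -> [0.508 0.393 0.07 ] turn [0. 0. 0.] n0.0 | then shift [0. 0. 5.]
```

jog_arm(plan="0 0 0 0.17 -0.14 -0.9 1;0.97 -0.48 0 0 0 0 1;0.97 -0.48 0 0 0 0 1;0.97 -0.48 0 0 0 0 1;0.97 -0.48 0 0 0 0 1;0.97 -0.48 0 0 0 0 1;0.97 -0.48 0 0 0 0 1;0.97 -0.48 0 0 0 0 1;0.97 -0.48 0 0 0 0 1;0.97 -0.48 0 0 0 0 1")

```text
time_s: 21.3
tcp_pos: [0.5355, 0.3195, 0.1927]
ee_rot: [[0.115, 0.993, 0.001], [0.993, -0.115, 0.0], [0.0, 0.001, -1.0]]
wrist_force: [-0.8, 1.0, -3.1]
gripper_width: 0.641
gripper_force: 30.0
```

jog_arm(plan="0.97 -0.48 0 0 0 0 1;0.97 -0.48 0 0 0 0 1;0.97 -0.48 0 0 0 0 1;0 0 0.7 0 0 0 1;0 0 0.7 0 0 0 1;0 0 0.7 0 0 0 1;0 0 0.7 0 0 0 1;0 0 0.7 0 0 0 1;0 0 0.7 0 0 0 1;0 0 0.7 0 0 0 1")

```text
time_s: 22.3
tcp_pos: [0.5088, 0.3947, 0.0696]
ee_rot: [[0.115, 0.993, 0.001], [0.993, -0.115, -0.0], [0.0, 0.001, -1.0]]
wrist_force: [-0.2, 0.1, -2.3]
gripper_width: 0.639
gripper_force: 30.0
```

jog_arm(plan="0 0 0 0 0 0 -0.6;0 0 0 0 0 0 -0.6;0 0 0 0 0 0 -0.6;0 0 0 0 0 0 -0.6;0 0 -0.8 0 0 0 -0.6;0 0 -0.8 0 0 0 -0.6;0 0 -0.8 0 0 0 -0.6;0 0 -0.8 0 0 0 -0.6;0 0 -0.8 0 0 0 -0.6;0 0 -0.8 0 0 0 -0.6")

```text
time_s: 23.3
tcp_pos: [0.5093, 0.395, 0.1936]
ee_rot: [[0.115, 0.993, 0.004], [0.993, -0.115, 0.002], [0.002, 0.003, -1.0]]
wrist_force: [0.4, 0.4, 0.4]
gripper_width: 0.794
gripper_force: 0.0
```

```bash
python3 - <<'E'
from k import *
legs([('pre',dk(-14,103,110),tilt()),('grasp',dk(-14,103,5),None),('lift',dk(-14,103,5)+[0,0,.14],None),('crate',cr(0,0,195),down(CY+90)),('low',cr(0,0,95),None)])
E
```

```text
t 23.3 tcp [0.509 0.395 0.194] F [0.38  0.447 0.374] w 0.794 j [ 52.  25.   1.   0. -66. 121.]
pre -> [0.577 0.188 0.159] turn [-1.75  2.04  9.99] n10.0 | then shift [1.69 8.41 2.11]
grasp -> [0.612 0.189 0.06 ] turn [0. 0. 0.] n0.0 | then shift [0.  0.  4.2]
lift -> [0.612 0.189 0.2  ] turn [0. 0. 0.] n0.0 | then shift [ 1.92 -0.   -5.26]
crate -> [0.456 0.399 0.195] turn [  1.77  -2.07 -10.03] n10.0 | then shift [ 7.65 -7.14  0.2 ]
low -> [0.456 0.399 0.095] turn [0. 0. 0.] n0.0 | then shift [0. 0. 4.]
```

jog_arm(plan="0 0 0 -0.17 0.2 1 -1;0 0 0 -0.18 0.21 1 -1;0 0 0 -0.17 0.2 1 -1;0 0 0 -0.18 0.21 1 -1;0 0 0 -0.17 0.2 1 -1;0 0 0 -0.18 0.21 1 -1;0 0 0 -0.17 0.2 1 -1;0 0 0 -0.18 0.21 1 -1;0 0 0 -0.17 0.2 1 -1;0 0 0 -0.18 0.2 1 -1")

```text
time_s: 24.3
tcp_pos: [0.5092, 0.3949, 0.1929]
ee_rot: [[0.939, 0.039, 0.342], [0.036, -0.999, 0.016], [0.343, -0.002, -0.94]]
wrist_force: [0.3, 0.6, 0.1]
gripper_width: 1.004
gripper_force: 0.0
```

jog_arm(plan="0.19 0.93 0.1 0 0 0 -1;0.19 0.93 0.1 0 0 0 -1;0.19 0.93 0.1 0 0 0 -1;0.19 0.93 0.1 0 0 0 -1;0.19 0.93 0.1 0 0 0 -1;0.19 0.93 0.1 0 0 0 -1;0.19 0.93 0.4 0 0 0 -1;0.19 0.95 0.4 0 0 0 -1;0.19 0.95 0.7 0 0 0 -1;0 0 0 0 0 0 -1")

```text
time_s: 25.3
tcp_pos: [0.5761, 0.1843, 0.1557]
ee_rot: [[0.94, 0.04, 0.338], [0.038, -0.999, 0.012], [0.338, 0.002, -0.941]]
wrist_force: [-0.5, 0.1, -0.8]
gripper_width: 0.998
gripper_force: 0.0
```

```bash
python3 - <<'E'
from k import *
p,d=cap('top'); save(p,'c3.png',2.4,(80,150,400,330))
legs([('grasp',dk(-14,103,5),tilt())])
E
```

```text
t 25.4 tcp [0.577 0.186 0.157] F [-0.794  1.108  0.569] w 1.000 j [ 38.  15. -31.  24. -29.  35.]
grasp -> [0.612 0.189 0.06 ] turn [ 0.01  0.02 -0.02] n0.0 | then shift [ 0.02 -0.07  4.14]
```

View pics/c3.png

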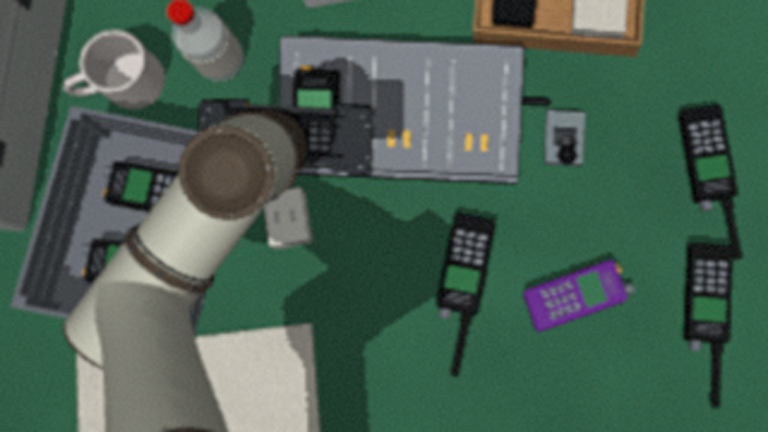

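Two broken radios are in the crate, at (140,185) and (105,260). The gripper is over bay 0 and the adapter is clear, so I grip the third.

jog_arm(plan="0 -0.07 0.6 0 0.02 0 -1;0 0 0.6 0 0 0 -1;0 0 0.6 0 0 0 -1;0 0 0.6 0 0 0 -1;0 0 0.6 0 0 0 -1;0 0 0.6 0 0 0 -1;0 0 0.54 0 0 0 -1;0 0 0 0 0 0 1;0 0 0 0 0 0 1;0 0 0 0 0 0 1")

```text
time_s: 26.35
tcp_pos: [0.6125, 0.1917, 0.0612]
ee_rot: [[0.938, 0.045, 0.345], [0.042, -0.999, 0.016], [0.345, -0.001, -0.939]]
wrist_force: [0.0, 0.1, 0.2]
gripper_width: 0.808
gripper_force: 0.0
```

jog_arm(plan="0 0 0 0 0 0 1;0 0 0 0 0 0 1;0 0 0 0 0 0 1;0 0 0 0 0 0 1;0.32 0 -0.87 0 0 0 1;0.32 0 -0.87 0 0 0 1;0.32 0 -0.87 0 0 0 1;0.32 0 -0.87 0 0 0 1;0.32 0 -0.87 0 0 0 1;0.32 0 -0.87 0 0 0 1")

```text
time_s: 27.35
tcp_pos: [0.6117, 0.1906, 0.1969]
ee_rot: [[0.939, 0.044, 0.341], [0.042, -0.999, 0.014], [0.342, 0.001, -0.94]]
wrist_force: [0.3, 1.3, -3.4]
gripper_width: 0.643
gripper_force: 30.0
```

jog_arm(plan="0 0 0 0.18 -0.21 -1 1;0 0 0 0.18 -0.21 -1 1;0 0 0 0.18 -0.21 -1 1;0 0 0 0.18 -0.21 -1 1;0 0 0 0.18 -0.21 -1 1;0 0 0 0.18 -0.21 -1 1;0 0 0 0.18 -0.21 -1 1;0 0 0 0.18 -0.21 -1 1;0 0 0 0.18 -0.21 -1 1;0 0 0 0.18 -0.21 -1 1")

```text
time_s: 28.35
tcp_pos: [0.6122, 0.1907, 0.196]
ee_rot: [[0.112, 0.994, -0.006], [0.994, -0.112, -0.001], [-0.001, -0.006, -1.0]]
wrist_force: [-1.0, 0.7, -2.8]
gripper_width: 0.639
gripper_force: 30.0
```

jog_arm(plan="0.95 -0.89 0 0 0 0 1;0.95 -0.89 0 0 0 0 1;0.95 -0.89 0 0 0 0 1;0.95 -0.89 0 0 0 0 1;0.95 -0.89 0 0 0 0 1;0.95 -0.89 0 0 0 0 1;0.95 -0.89 0 0 0 0 1;0.95 -0.89 0 0 0 0 1;0 0 0 0 0 0 1;0 0 0 0 0 0 1")

```text
time_s: 29.35
tcp_pos: [0.4571, 0.4005, 0.1967]
ee_rot: [[0.115, 0.993, -0.005], [0.993, -0.115, -0.001], [-0.002, -0.005, -1.0]]
wrist_force: [-0.1, -0.1, -3.7]
gripper_width: 0.637
gripper_force: 30.0
```

```bash
python3 - <<'E'
from k import *
legs([('low',cr(0,0,92),down(CY+90))])
E
```

```text
t 29.4 tcp [0.457 0.4   0.197] F [-0.147 -0.08  -3.681] w 0.637 j [ 56.  22.  -4.  -0. -65. 117.]
low -> [0.456 0.399 0.092] turn [-0.03  0.01 -0.04] n0.0 | then shift [-0.06 -0.04  4.19]
```

jog_arm(plan="0 0 0.65 0 0 0 1;0 0 0.65 0 0 0 1;0 0 0.65 0 0 0 1;0 0 0.65 0 0 0 1;0 0 0.65 0 0 0 1;0 0 0.65 0 0 0 1;0 0 0.65 0 0 0 1;0 0 0.65 0 0 0 1;0 0 0 0 0 0 -0.6;0 0 0 0 0 0 -0.6")

```text
time_s: 30.35
tcp_pos: [0.4587, 0.3998, 0.0684]
ee_rot: [[0.118, 0.993, -0.003], [0.993, -0.118, 0.0], [-0.0, -0.003, -1.0]]
wrist_force: [0.3, 0.5, 0.7]
gripper_width: 0.74
gripper_force: 0.0
```

jog_arm(plan="0 0 0 0 0 0 -0.6;0 0 0 0 0 0 -0.6;0 0 0 0 0 0 -0.6;0 0 -0.85 0 0 0 -0.6;0 0 -0.85 0 0 0 -0.6;0 0 -0.85 0 0 0 -0.6;0 0 -0.85 0 0 0 -0.6;0 0 -0.85 0 0 0 -0.6;0 0 -0.85 0 0 0 -0.6;0 0 0 0 0 0 -1")

```text
time_s: 31.35
tcp_pos: [0.4595, 0.4015, 0.1995]
ee_rot: [[0.116, 0.993, 0.002], [0.993, -0.116, 0.006], [0.006, 0.001, -1.0]]
wrist_force: [0.4, -0.3, 0.1]
gripper_width: 0.835
gripper_force: 0.0
```

```bash
cat > g.py <<'E'
from k import *
def goods(p,d,tag):
    P=cloud('top',d);hsv=cv2.cvtColor(p,cv2.COLOR_RGB2HSV)
    mk=((P[...,2]>.022)&(P[...,2]<.043)&(hsv[...,2]<200)).astype(np.uint8)
    pur=(hsv[...,0]>130)&(hsv[...,0]<165)&(hsv[...,1]>110)
    mk[pur]=0;mk[:,:235]=0;mk[:225,:345]=0
    mk=cv2.morphologyEx(mk,cv2.MORPH_OPEN,np.ones((11,11)))
    n,l,st,ce=cv2.connectedComponentsWithStats(mk);out=[]
    for i in range(1,n):
        if 300<st[i,4]<1100:
            q=P[l==i]; (cx,cy),(w,h),a=cv2.minAreaRect((q[:,:2]*1e3).astype(np.float32))
            if w<h: w,h,a=h,w,a-90
            a=(a+90)%180-90
            print(tag,'px',ce[i].round(0),'c',round(cx,1),round(cy,1),'size',round(w),round(h),'yaw%.1f'%a,'z',np.median(q[:,2]).round(3),'n',st[i,4]); out.append((cx,cy,a))
    return out
if __name__=='__main__':
    p,d=cap('top');goods(p,d,'now')
    s=r.sense();
E
python3 - <<'E'
from g import *
p,d=cap('top');np.savez('top1.npz',p=p,d=d);save(p,'c4.png',1.9,(80,130,480,400)); goods(p,d,'now'); z=np.load('top0.npz');goods(z['p'],z['d'],'start')
legs([])
E
```

```text
now px [436. 168.] c 782.7 -500.7 size 110 64 yaw11.9 z 0.034 n 564
now px [375. 263.] c 457.1 -326.5 size 76 53 yaw2.1 z 0.033 n 430
start px [435. 165.] c 787.7 -499.3 size 120 60 yaw13.9 z 0.034 n 571
start px [376. 214.] c 614.5 -320.9 size 120 56 yaw6.4 z 0.033 n 595
start px [375. 271.] c 434.6 -327.0 size 121 55 yaw1.1 z 0.033 n 652
start px [272. 266.] c 422.0 -12.7 size 71 55 yaw5.0 z 0.033 n 421
t 31.4 tcp [0.459 0.401 0.197] F [-0.422 -0.806  0.009] w 0.866 j [ 56.  21.  -4.  -0. -64. 117.]
```

View pics/c4.png

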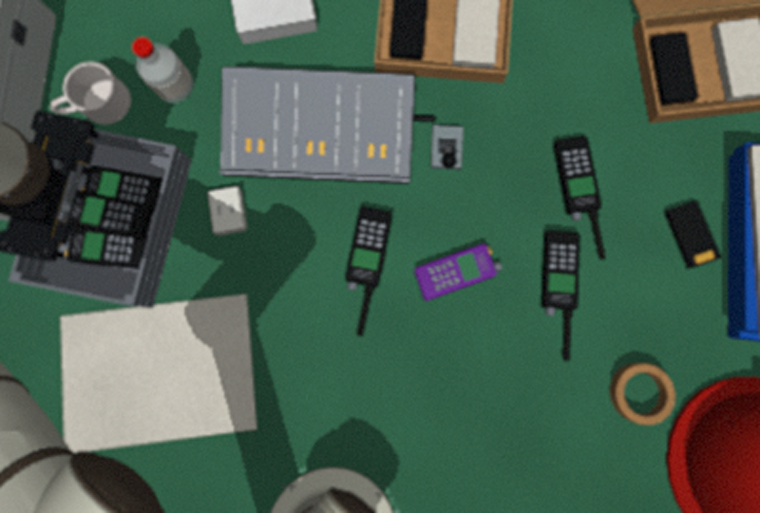

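All three broken radios lie flat in the crate and the rack is empty. The table radios are at (370,245), (577,175) and (560,268). The (577,175) one has been knocked from where it was, so I measure again with a more robust mask.

```bash
python3 - <<'E'
s=open('g.py').read()
s=s.replace("    mk=cv2.morphologyEx(mk,cv2.MORPH_OPEN,np.ones((11,11)))","    mk=cv2.morphologyEx(mk,cv2.MORPH_CLOSE,np.ones((5,5)))\n    mk=cv2.morphologyEx(mk,cv2.MORPH_OPEN,np.ones((9,9)))")
s=s.replace("(hsv[...,2]<200)","(cv2.erode((hsv[...,2]<190).astype(np.uint8),np.ones((1,1)))>0)")
s=s.replace("q=P[l==i];","q=P[(l==i)&(P[...,2]>.022)&(P[...,2]<.045)];")
open('g.py','w').write(s)
E
python3 - <<'E'
from g import *
for f in('top0.npz','top1.npz'):
    z=np.load(f);goods(z['p'],z['d'],f)
    # colour check: green screens
    hsv=cv2.cvtColor(z['p'],cv2.COLOR_RGB2HSV)
    m=((hsv[...,2]<70)&(hsv[...,1]<130)).astype(np.uint8);m=cv2.morphologyEx(m,cv2.MORPH_CLOSE,np.ones((9,9)));m=cv2.morphologyEx(m,cv2.MORPH_OPEN,np.ones((9,9)))
    n,l,st,ce=cv2.connectedComponentsWithStats(m)
    for i in range(1,n):
        if 300<st[i,4]<1300 and ce[i][0]>240 and ce[i][1]>195:
            yx=np.argwhere(l==i);w=plane('top',yx[:,::-1],.034)[:,:2]*1e3;print('  col',ce[i].round(),cv2.minAreaRect(w.astype(np.float32)))
E
```

```text
top0.npz px [432. 166.] c 784.7 -488.5 size 120 86 yaw9.8 z 0.034 n 947
top0.npz px [483. 174.] c 768.5 -644.0 size 76 64 yaw10.0 z 0.038 n 320
top0.npz px [375. 213.] c 615.7 -318.8 size 124 57 yaw12.5 z 0.033 n 704
top0.npz px [444. 253.] c 512.1 -536.2 size 96 56 yaw23.0 z 0.024 n 503
top0.npz px [273. 260.] c 440.4 -13.8 size 131 57 yaw-4.7 z 0.033 n 754
top0.npz px [375. 273.] c 428.9 -326.3 size 131 56 yaw2.7 z 0.033 n 801
top0.npz px [320. 274.] c 414.1 -161.1 size 85 50 yaw-66.2 z 0.033 n 398
  col [374. 214.] ((612.9391479492188, -315.3036804199219), (136.33811950683594, 60.49425506591797), 12.99338436126709)
  col [244. 211.] ((584.8411865234375, 90.33822631835938), (79.83147430419922, 56.891056060791016), 4.928772926330566)
  col [278. 213.] ((589.1803588867188, -16.272851943969727), (76.5635986328125, 56.18851089477539), 4.897161483764648)
  col [447. 252.] ((515.394775390625, -541.101806640625), (91.89584350585938, 91.23888397216797), 4.9943389892578125)
  col [276. 250.] ((474.6087646484375, -20.35512351989746), (70.91120910644531, 55.281734466552734), 4.887147426605225
[... 647 characters left out ...]
] ((618.27099609375, -337.34283447265625), (66.90863800048828, 59.20144271850586), 4.923125267028809)
  col [380. 253.] ((491.5956726074219, -338.2478332519531), (126.23604583740234, 91.44701385498047), 2.7728917598724365)
  col [447. 253.] ((512.3605346679688, -541.4949951171875), (91.8022689819336, 91.49276733398438), 4.998105525970459)
  col [274. 259.] ((446.559814453125, -16.25442123413086), (57.02840805053711, 128.50469970703125), 85.34134674072266)
  col [267. 367.] ((135.78114318847656, -24.930259704589844), (128.16915893554688, 78.85709381103516), 82.44506072998047)
  col [244. 412.] ((12.41396713256836, 21.46106719970703), (47.046485900878906, 82.97147369384766), 4.650294303894043)
```

```bash
python3 - <<'E'
from k import *
g=np.array([.4447,-.0145,0])
legs([('over',g+[0,0,.16],down(-5.5)),('grasp',g+[0,0,.004],None),('lift',g+[0,0,.2],None),('pre',dk(-14,100,5)+[-.03,0,.11],tilt(True)),('place',dk(-14,100,5),None)])
E
```

```text
t 31.4 tcp [0.459 0.401 0.197] F [-0.422 -0.806  0.009] w 0.866 j [ 56.  21.  -4.  -0. -64. 117.]
over -> [ 0.445 -0.014  0.16 ] turn [-0.03 -0.01 11.1 ] n11.1 | then shift [ 1.04 16.58  1.49]
grasp -> [ 0.445 -0.014  0.004] turn [0. 0. 0.] n0.0 | then shift [0.   0.   6.24]
lift -> [ 0.445 -0.014  0.2  ] turn [0. 0. 0.] n0.0 | then shift [ 0.    0.   -7.84]
pre -> [0.583 0.186 0.17 ] turn [ 3.73 -0.26 21.17] n21.2 | then shift [-5.11  7.77  3.14]
place -> [0.613 0.186 0.06 ] turn [0. 0. 0.] n0.0 | then shift [ 0.38 -0.05  4.54]
```

jog_arm(plan="0 0 0 0 0 1 -1;0 0 0 0 0 1 -1;0 0 0 0 0 1 -1;0 0 0 0 0 1 -1;0 0 0 0 0 1 -1;0 0 0 0 0 1 -1;0 0 0 0 0 1 -1;0 0 0 0 0 1 -1;0 0 0 0 0 1 -1;0 0 0 0 0 1 -1")

```text
time_s: 32.4
tcp_pos: [0.4575, 0.3994, 0.1939]
ee_rot: [[0.999, 0.051, -0.005], [0.051, -0.999, -0.002], [-0.005, 0.002, -1.0]]
wrist_force: [0.3, 0.1, -0.5]
gripper_width: 1.0
gripper_force: 0.0
```

jog_arm(plan="0 0 0 0 0 0.6 -1;0 0 0 0 0 0.5 -1;0.06 0.98 0.09 0 0 0 -1;0.06 0.98 0.09 0 0 0 -1;0.06 0.98 0.09 0 0 0 -1;0.06 0.98 0.09 0 0 0 -1;0.06 0.98 0.09 0 0 0 -1;0.06 0.98 0.09 0 0 0 -1;0.06 0.98 0.09 0 0 0 -1;0.06 0.98 0.09 0 0 0 -1")

```text
time_s: 33.4
tcp_pos: [0.4503, 0.2023, 0.1762]
ee_rot: [[0.995, -0.096, -0.005], [-0.096, -0.995, -0.001], [-0.005, 0.002, -1.0]]
wrist_force: [0.1, -0.8, 0.4]
gripper_width: 0.999
gripper_force: 0.0
```

jog_arm(plan="0.06 0.98 0.09 0 0 0 -1;0.06 0.98 0.09 0 0 0 -1;0.06 0.98 0.09 0 0 0 -1;0.06 0.98 0.09 0 0 0 -1;0.06 0.98 0.09 0 0 0 -1;0.06 0.98 0.09 0 0 0 -1;0.06 0.98 0.09 0 0 0 -1;0.06 0.98 0.09 0 0 0 -1;0.06 0.9 0.09 0 0 0 -1;0 0 0 0 0 0 -1")

```text
time_s: 34.4
tcp_pos: [0.4419, -0.017, 0.156]
ee_rot: [[0.995, -0.1, -0.007], [-0.1, -0.995, -0.001], [-0.007, 0.002, -1.0]]
wrist_force: [0.4, 0.0, -0.7]
gripper_width: 1.001
gripper_force: 0.0
```

```bash
python3 - <<'E'
from k import *
g=np.array([.4447,-.0145,0])
p,d=cap('scene'); save(p,'g1.png',3,(220,140,400,290))
legs([('over',g+[0,0,.16],down(-5.5)),('grasp',g+[0,0,.004],None)])
E
```

```text
t 34.5 tcp [ 0.442 -0.016  0.156] F [-0.166  0.287 -0.128] w 0.998 j [ 19.   8. -29.  -0. -53.  65.]
over -> [ 0.445 -0.014  0.16 ] turn [ 0.01  0.04 -0.02] n0.0 | then shift [ 0.08 -0.07 -0.15]
grasp -> [ 0.445 -0.014  0.004] turn [0. 0. 0.] n0.0 | then shift [0.   0.   6.24]
```

View pics/g1.png

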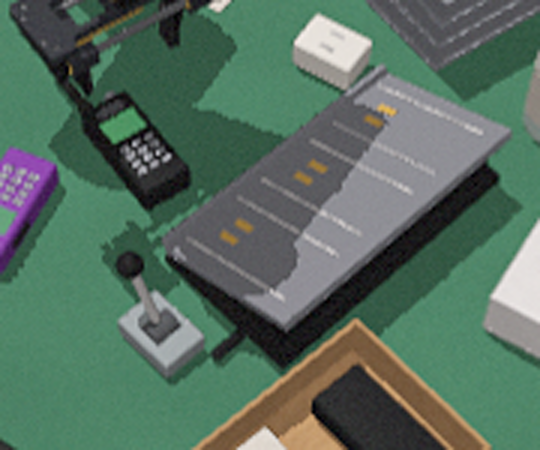

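jog_arm(plan="0.08 -0.07 0.6 0 0.04 -0.02 -1;0 0 0.6 0 0 0 -1;0 0 0.6 0 0 0 -1;0 0 0.6 0 0 0 -1;0 0 0.6 0 0 0 -1;0 0 0.6 0 0 0 -1;0 0 0.6 0 0 0 -1;0 0 0.6 0 0 0 -1;0 0 0.6 0 0 0 -1;0 0 0.6 0 0 0 -1")

```text
time_s: 35.45
tcp_pos: [0.4459, -0.0128, 0.0065]
ee_rot: [[0.996, -0.092, 0.002], [-0.092, -0.996, -0.001], [0.002, 0.001, -1.0]]
wrist_force: [0.1, -0.2, -0.4]
gripper_width: 0.998
gripper_force: 0.0
```

jog_arm(plan="0 0 0 0 0 0 1;0 0 0 0 0 0 1;0 0 0 0 0 0 1;0 0 0 0 0 0 1;0 0 0 0 0 0 1;0 0 0 0 0 0 1;0 0 0 0 0 0 1;0 0 -0.5 0 0 0 1;0 0 -0.75 0 0 0 1;0 0 -0.75 0 0 0 1")

```text
time_s: 36.45
tcp_pos: [0.4448, -0.0137, 0.0572]
ee_rot: [[0.996, -0.094, 0.0], [-0.094, -0.996, -0.001], [0.0, 0.001, -1.0]]
wrist_force: [0.2, -0.4, -2.0]
gripper_width: 0.642
gripper_force: 30.0
```

```bash
python3 - <<'E'
from k import *
p,d=cap('top'); P=cloud('top',d)
g=np.array([.4447,-.0145,0])
legs([('lift',g+[0,0,.2],None),('pre',dk(-14,100,5)+[-.03,0,.11],tilt(True)),('place',dk(-14,100,5),None)])
save(p,'g1b.png',3,(200,200,380,340))
E
```

```text
t 36.5 tcp [ 0.447 -0.013  0.06 ] F [ 1.448 -0.269  0.596] w 0.642 j [ 19.  16. -36.   0. -37.  65.]
lift -> [ 0.445 -0.014  0.2  ] turn [0. 0. 0.] n0.0 | then shift [-0.05  0.05 -5.6 ]
pre -> [0.583 0.186 0.17 ] turn [ 3.67 -0.25 21.2 ] n21.2 | then shift [-5.11  7.77  3.14]
place -> [0.613 0.186 0.06 ] turn [0. 0. 0.] n0.0 | then shift [ 0.38 -0.05  4.54]
```

View pics/g1b.png

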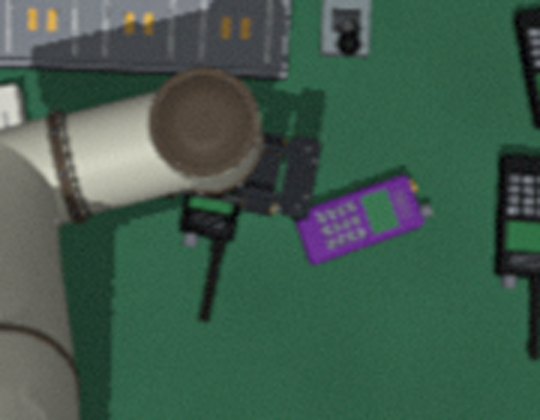

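jog_arm(plan="0 0 -0.8 0 0 0 1;0 0 -0.8 0 0 0 1;0 0 -0.8 0 0 0 1;0 0 -0.8 0 0 0 1;0 0 -0.8 0 0 0 1;0 0 -0.8 0 0 0 1;0 0 -0.8 0 0 0 1;0 0 0 0.17 -0.01 0.96 1;0 0 0 0.17 -0.01 0.96 1;0 0 0 0.17 -0.01 0.96 1")

```text
time_s: 37.5
tcp_pos: [0.4447, -0.0133, 0.1961]
ee_rot: [[0.877, -0.481, 0.017], [-0.481, -0.874, 0.07], [-0.018, -0.069, -0.997]]
wrist_force: [0.6, -0.0, -3.5]
gripper_width: 0.643
gripper_force: 29.9
```

jog_arm(plan="0 0 0 0.17 -0.01 0.96 1;0 0 0 0.17 -0.01 0.96 1;0 0 0 0.17 -0.01 0.96 1;0 0 0 0.17 -0.01 0.96 1;0 0 0 0.17 -0.01 0.96 1;0 0 0 0.17 -0.01 0.96 1;0 0 0 0.17 -0.01 0.96 1;0 0 0 0.17 -0.01 0.96 1;0 0 0 0.17 -0.01 0.96 1;0 0 0 0.17 -0.01 0.96 1")

```text
time_s: 38.5
tcp_pos: [0.4444, -0.0136, 0.1958]
ee_rot: [[-0.257, -0.943, 0.212], [-0.942, 0.293, 0.163], [-0.216, -0.158, -0.964]]
wrist_force: [0.4, -0.7, -2.8]
gripper_width: 0.641
gripper_force: 29.9
```

jog_arm(plan="0 0 0 0.17 -0.01 0.96 1;0 0 0 0.17 -0.01 0.96 1;0 0 0 0.17 -0.01 0.96 1;0 0 0 0.17 -0.01 0.96 1;0 0 0 0.17 -0.01 0.96 1;0 0 0 0.17 -0.01 0.96 1;0 0 0 0.17 -0.01 0.96 1;0 0 0 0.17 -0.01 0.96 1;0 0 0 0.17 -0.01 0.96 1;0 0 0 0 0 0 1")

```text
time_s: 39.5
tcp_pos: [0.4438, -0.0137, 0.1955]
ee_rot: [[-0.938, -0.055, 0.341], [-0.054, 0.998, 0.012], [-0.341, -0.007, -0.94]]
wrist_force: [0.4, 0.8, -3.9]
gripper_width: 0.643
gripper_force: 30.0
```

```bash
python3 - <<'E'
from k import *
legs([('pre',dk(-12,100,6)+[-.03,0,.11],tilt(True)),('place',dk(-12,100,6),None)])
E
```

```text
t 39.5 tcp [ 0.444 -0.014  0.195] F [ 0.382  0.788 -3.922] w 0.643 j [  24.   -5.  -44.   14.  -32. -122.]
pre -> [0.584 0.186 0.172] turn [-0.02 -0.    0.08] n0.1 | then shift [-5.28  7.74  2.94]
place -> [0.614 0.186 0.062] turn [0. 0. 0.] n0.0 | then shift [ 0.38 -0.05  4.54]
```

jog_arm(plan="-0.66 0.97 0.37 0 0 0.08 1;-0.66 0.97 0.37 0 0 0 1;-0.66 0.97 0.37 0 0 0 1;-0.66 0.97 0.37 0 0 0 1;-0.66 0.97 0.37 0 0 0 1;-0.66 0.97 0.37 0 0 0 1;-0.66 0.97 0.37 0 0 0 1;-0.66 0.97 0.37 0 0 0 1;0 0 0 0 0 0 1;0 0 0 0 0 0 1")

```text
time_s: 40.5
tcp_pos: [0.5854, 0.1868, 0.171]
ee_rot: [[-0.939, -0.046, 0.342], [-0.044, 0.999, 0.012], [-0.342, -0.004, -0.94]]
wrist_force: [-1.0, -1.0, -2.8]
gripper_width: 0.643
gripper_force: 30.0
```

jog_arm(plan="0.05 0 0.5 0 0 0 1;0.05 0 0.5 0 0 0 1;0.05 0 0.5 0 0 0 1;0.05 0 0.5 0 0 0 1;0.05 0 0.5 0 0 0 1;0.05 0 0.5 0 0 0 1;0.05 0 0.5 0 0 0 1;0 0 0.5 0 0 0 1;0 0 0 0 0 0 1;0 0 0 0 0 0 1")

```text
time_s: 41.5
tcp_pos: [0.6118, 0.1868, 0.0758]
ee_rot: [[-0.938, -0.043, 0.344], [-0.042, 0.999, 0.012], [-0.344, -0.003, -0.939]]
wrist_force: [0.7, 0.0, -3.1]
gripper_width: 0.643
gripper_force: 30.0
```

```bash
python3 - <<'E'
from k import *
legs([('place',dk(-12,100,6),tilt(True))])
E
```

```text
t 41.5 tcp [0.612 0.187 0.076] F [ 0.697  0.045 -3.099] w 0.643 j [  33.   24.  -37.   40.  -16. -158.]
place -> [0.614 0.186 0.062] turn [-0.03  0.02 -0.  ] n0.0 | then shift [ 0.11 -0.02  0.57]
```

jog_arm(plan="0.05 0 0.12 0 0 0 1;0.05 0 0.12 0 0 0 1;0 0 0.12 0 0 0 1;0 0 0.12 0 0 0 1;0 0 0.06 0 0 0 1;0 0 0 0 0 0 1;0 0 0 0 0 0 1;0 0 0 0 0 0 -0.6;0 0 0 0 0 0 -0.8;0 0 0 0 0 0 -1")

```text
time_s: 42.5
tcp_pos: [0.6151, 0.1883, 0.0629]
ee_rot: [[-0.937, -0.044, 0.346], [-0.042, 0.999, 0.013], [-0.346, -0.002, -0.938]]
wrist_force: [0.3, -0.2, -0.1]
gripper_width: 0.833
gripper_force: 0.0
```

jog_arm(plan="0 0 0 0 0 0 -1;0 0 0 0 0 0 -1;0 0 0 0 0 0 -1;0 0 0 0 0 0 -1;0 0 -0.7 0 0 0 -1;0 0 -0.7 0 0 0 -1;0 0 -0.7 0 0 0 -1;0 0 -0.7 0 0 0 -1;0 0 -0.7 0 0 0 -1;0 0 -0.7 0 0 0 -1")

```text
time_s: 43.5
tcp_pos: [0.5779, 0.1867, 0.1615]
ee_rot: [[-0.938, -0.044, 0.344], [-0.042, 0.999, 0.013], [-0.345, -0.002, -0.939]]
wrist_force: [0.4, 0.5, 0.3]
gripper_width: 1.002
gripper_force: 0.0
```

```bash
cat > b.py <<'E'
from k import *
def bays(cam='top'):
    p,d=cap(cam);P=cloud(cam,d);A=Ro.from_euler('z',-YAW,degrees=True).apply((P-O).reshape(-1,3))*1e3
    c,s=np.cos(np.radians(20)),np.sin(np.radians(20));dz=A[:,2]-60;X=A[:,0]*c+dz*s;Z=-A[:,0]*s+dz*c
    mk=((Z>22)&(Z<45)&(abs(X)<100)&(abs(A[:,1])<150)).reshape(d.shape).astype(np.uint8)
    mk=cv2.morphologyEx(mk,cv2.MORPH_OPEN,np.ones((7,7)));n,l,st,ce=cv2.connectedComponentsWithStats(mk)
    for i in range(1,n):
        if st[i,4]>150:
            w=(l==i).ravel();print('deck radio X %.1f..%.1f'%tuple(np.percentile(X[w],[.5,99.5])),cv2.minAreaRect(np.c_[X[w],A[w,1]].astype(np.float32)),np.median(Z[w]))
    return p
E
python3 - <<'E'
from b import *
from g import goods
p=bays();bays('scene')
p,d=cap('top');goods(p,d,'now')
g=np.array([.5927,-.3481,0])
legs([('over',g+[0,0,.16],down(13)),('grasp',g+[0,0,.004],None)])
E
```

```text
deck radio X 4.7..52.9 ((28.541343688964844, 102.16581726074219), (48.8934211730957, 54.27207946777344), 2.669196128845215) 32.837030545457324
deck radio X -61.5..57.9 ((-2.34100341796875, 101.5687255859375), (124.02610778808594, 60.55398941040039), 1.1430915594100952) 32.32394027479014
now px [434. 126.] c 917.4 -492.1 size 116 40 yaw-80.3 z 0.032 n 312
now px [431. 166.] c 785.7 -490.1 size 120 85 yaw11.6 z 0.034 n 951
now px [384. 222.] c 589.2 -348.4 size 130 57 yaw13.5 z 0.033 n 732
now px [445. 252.] c 511.7 -536.6 size 98 55 yaw19.9 z 0.024 n 487
now px [375. 273.] c 432.0 -326.3 size 127 56 yaw1.9 z 0.033 n 773
now px [321. 272.] c 417.9 -160.1 size 74 49 yaw-84.5 z 0.033 n 341
t 43.6 tcp [0.579 0.187 0.162] F [ 0.225 -0.869 -0.986] w 1.002 j [  38.   15.  -31.   24.  -30. -145.]
over -> [ 0.593 -0.348  0.16 ] turn [ 3.74  0.35 20.88] n20.9 | then shift [-4.27 20.99  0.08]
grasp -> [ 0.593 -0.348  0.004] turn [0. 0. 0.] n0.0 | then shift [0.   0.   6.24]
```

```bash
python3 - <<'E'
import b
from b import *
for c in('top','scene'):
    z=np.load(c+'0.npz'); b.cap=lambda n:(z['p'],z['d']); print(c); bays(c)
E
```

```text
top
deck radio X -74.0..47.2 ((-14.23956298828125, 103.04339599609375), (123.44194793701172, 52.829917907714844), 0.97159343957901) 32.64931911574888
deck radio X -74.3..47.3 ((-13.370594024658203, 4.947956085205078), (121.89656066894531, 55.485191345214844), 1.011006474494934) 33.18706035965175
deck radio X -75.7..46.3 ((-15.011837005615234, -100.01498413085938), (55.95463180541992, 123.44730377197266), 89.88921356201172) 33.00937866924638
scene
deck radio X -69.1..53.5 ((-9.2724609375, 100.83192443847656), (59.42136001586914, 128.1781768798828), 88.85363006591797) 32.53518622656569
deck radio X -70.8..51.3 ((-10.190238952636719, 2.663043975830078), (59.82658767700195, 126.45759582519531), 87.8062973022461) 32.469787210113644
deck radio X -72.1..50.4 ((-12.080455780029297, -104.48074340820312), (125.57274627685547, 57.34623718261719), 0.7967114448547363) 32.479524123941204
```

Relative to the start radios, this one sits about 6 mm too high up the slope. I re-grip it and slide it 6 mm towards the lip.

jog_arm(plan="0 0 0.7 0 0 0 -1;0 0 0.7 0 0 0 -1;0 0 0.7 0 0 0 -1;0 0 0.7 0 0 0 -1;0 0 0.7 0 0 0 -1;0 0 0.66 0 0 0 -1;0 0 0 0 0 0 1;0 0 0 0 0 0 1;0 0 0 0 0 0 1;0 0 0 0 0 0 1")

```text
time_s: 44.65
tcp_pos: [0.6146, 0.1886, 0.0643]
ee_rot: [[-0.937, -0.044, 0.346], [-0.042, 0.999, 0.014], [-0.346, -0.001, -0.938]]
wrist_force: [-0.6, -0.2, 1.4]
gripper_width: 0.723
gripper_force: 0.0
```

jog_arm(plan="0 0 0 0 0 0 1;0 0 0 0 0 0 1;0 0 0 0 0 0 1;0.08 0.02 0 0 0 0 1;0.08 0.02 0 0 0 0 1;0.08 0.02 0 0 0 0 1;0 0 0 0 0 0 1;0 0 0 0 0 0 1;0 0 0 0 0 0 -0.6;0 0 0 0 0 0 -1")

```text
time_s: 45.65
tcp_pos: [0.6076, 0.1887, 0.0602]
ee_rot: [[-0.938, -0.044, 0.343], [-0.042, 0.999, 0.012], [-0.343, -0.003, -0.939]]
wrist_force: [-0.1, 0.5, 0.3]
gripper_width: 0.745
gripper_force: 0.0
```

jog_arm(plan="0 0 0 0 0 0 -1;0 0 0 0 0 0 -1;0 0 0 0 0 0 -1;0 0 0 0 0 0 -1;0 0 -0.9 0 0 0 -1;0 0 -0.9 0 0 0 -1;0 0 -0.9 0 0 0 -1;0 0 -0.9 0 0 0 -1;0 0 -0.9 0 0 0 -1;0 0 -0.9 0 0 0 -1")

```text
time_s: 46.65
tcp_pos: [0.5614, 0.1875, 0.1887]
ee_rot: [[-0.938, -0.044, 0.344], [-0.042, 0.999, 0.013], [-0.345, -0.002, -0.939]]
wrist_force: [0.6, 0.2, 0.4]
gripper_width: 1.003
gripper_force: 0.0
```

```bash
python3 - <<'E'
from b import *
bays();bays('scene')
g=np.array([.5935,-.3475,0])
s=r.sense()['tcp_pos']
legs([('spin',s,down(13)),('over',g+[0,0,.16],None),('grasp',g+[0,0,.004],None)])
E
```

```text
deck radio X -5.5..47.3 ((20.95462417602539, 105.17648315429688), (52.04084396362305, 54.885128021240234), 1.4561601877212524) 32.71893997013396
deck radio X -69.6..52.8 ((-9.468887329101562, 102.19409942626953), (59.9160270690918, 126.98778533935547), 89.98616027832031) 32.247557073625444
t 46.8 tcp [0.563 0.189 0.192] F [0.954 0.009 0.135] w 1.000 j [  39.   12.  -30.   22.  -34. -144.]
spin -> [0.563 0.189 0.192] turn [ 3.78  0.33 20.87] n20.9 | then shift [0. 0. 0.]
over -> [ 0.594 -0.348  0.16 ] turn [0. 0. 0.] n0.0 | then shift [-3.63 21.18  1.26]
grasp -> [ 0.594 -0.348  0.004] turn [0. 0. 0.] n0.0 | then shift [0.   0.   6.24]
```

```bash
python3 - <<'E'
from k import *
g=np.array([.590,-.3485,0])
s=r.sense()['tcp_pos']
legs([('untilt',s,down(YAW+180)),('over',g+[0,0,.16],None)])
E
```

```text
t 46.8 tcp [0.563 0.189 0.192] F [0.954 0.009 0.135] w 1.000 j [  39.   12.  -30.   22.  -34. -144.]
untilt -> [0.563 0.189 0.192] turn [ 0.01  2.56 -0.01] n2.6 | then shift [0. 0. 0.]
over -> [ 0.59  -0.348  0.16 ] turn [0. 0. 0.] n0.0 | then shift [ -0.11 -21.52   1.26]
```

jog_arm(plan="0 0 0 0 0.85 0 -1;0 0 0 0 0.85 0 -1;0 0 0 0 0.86 0 -1;0 -0.98 0 0 0 0 -1;0 -0.98 0 0 0 0 -1;0 -0.98 0 0 0 0 -1;0 -0.98 0 0 0 0 -1;0 -0.98 0 0 0 0 -1;0 -0.98 0 0 0 0 -1;0 -0.98 0 0 0 0 -1")

```text
time_s: 47.75
tcp_pos: [0.5691, 0.0148, 0.187]
ee_rot: [[-0.999, -0.043, -0.007], [-0.043, 0.999, -0.003], [0.007, -0.003, -1.0]]
wrist_force: [1.2, 0.1, -0.4]
gripper_width: 0.999
gripper_force: 0.0
```

jog_arm(plan="0 -0.98 0 0 0 0 -1;0 -0.98 0 0 0 0 -1;0 -0.98 0 0 0 0 -1;0 -0.98 0 0 0 0 -1;0 -0.98 0 0 0 0 -1;0 -0.98 0 0 0 0 -1;0 -0.98 0 0 0 0 -1;0 -0.98 0 0 0 0 -1;0 -0.98 0.1 0 0 0 -1;0 -0.98 0.1 0 0 0 -1")

```text
time_s: 48.75
tcp_pos: [0.5798, -0.2299, 0.1825]
ee_rot: [[-0.999, -0.043, -0.007], [-0.043, 0.999, -0.003], [0.007, -0.002, -1.0]]
wrist_force: [0.9, 0.4, 0.1]
gripper_width: 0.998
gripper_force: 0.0
```

jog_arm(plan="0 -0.98 0.1 0 0 0 -1;0 -0.98 0.1 0 0 0 -1;0 -0.98 0.1 0 0 0 -1;0 -0.98 0.1 0 0 0 -1;0 -0.98 0.1 0 0 0 -1;0 0 0 0 0 -1 -1;0 0 0 0 0 -1 -1;0 0 0 0 0 -1 -1;0 0 0 0 0 -1 -1;0 0 0 0 0 -1 -1")

```text
time_s: 49.75
tcp_pos: [0.5849, -0.3513, 0.17]
ee_rot: [[-0.734, -0.679, -0.008], [-0.679, 0.734, -0.002], [0.007, 0.004, -1.0]]
wrist_force: [0.6, -0.1, 0.5]
gripper_width: 0.997
gripper_force: 0.0
```

jog_arm(plan="0 0 0 0 0 -1 -1;0 0 0 0 0 -1 -1;0 0 0 0 0 -1 -1;0 0 0 0 0 -1 -1;0 0 0 0 0 -1 -1;0 0 0 0 0 -1 -1;0 0 0 0 0 -1 -1;0 0 0 0 0 -1 -1;0 0 0 0 0 -1 -1;0 0 0 0 0 -1 -1")

```text
time_s: 50.75
tcp_pos: [0.585, -0.3512, 0.17]
ee_rot: [[0.542, -0.841, -0.007], [-0.841, -0.542, -0.002], [-0.002, 0.007, -1.0]]
wrist_force: [0.4, -0.6, 1.0]
gripper_width: 1.001
gripper_force: 0.0
```

```bash
python3 - <<'E'
from b import *
bays()
g=np.array([.590,-.3485,0])
legs([('over',g+[0,0,.16],down(13.3)),('grasp',g+[0,0,.004],None)])
E
```

```text
deck radio X -74.8..46.5 ((-14.043479919433594, 104.82615661621094), (122.3238296508789, 55.808406829833984), 0.7451086044311523) 32.57308707785941
t 50.8 tcp [ 0.585 -0.351  0.17 ] F [-1.029  0.271  0.446] w 0.998 j [-17.  30.   5.   0. -66.  50.]
over -> [ 0.59  -0.348  0.16 ] turn [ 0.04  0.05 -8.79] n8.8 | then shift [ 0.22 -0.06  0.4 ]
grasp -> [ 0.59  -0.348  0.004] turn [0. 0. 0.] n0.0 | then shift [0.   0.   6.24]
```

jog_arm(plan="0 0 0 0 0 -0.98 -1;0 0 0 0 0 -0.98 -1;0 0 0 0 0 -0.98 -1;0 0 0 0 0 -0.98 -1;0 0 0 0 0 -0.98 -1;0 0 0 0 0 -0.98 -1;0 0 0 0 0 -0.98 -1;0 0 0 0 0 -0.98 -1;0 0 0 0.04 0.05 -0.95 -1;0 0 0 0 0 0 -1")

```text
time_s: 51.8
tcp_pos: [0.585, -0.3513, 0.1705]
ee_rot: [[0.976, 0.219, -0.001], [0.219, -0.976, 0.004], [0.0, -0.004, -1.0]]
wrist_force: [-0.3, -0.6, 0.5]
gripper_width: 1.002
gripper_force: 0.0
```

```bash
python3 - <<'E'
from g import *
z=np.load('top1.npz');hsv=cv2.cvtColor(z['p'],cv2.COLOR_RGB2HSV)
m=((hsv[...,0]>12)&(hsv[...,0]<32)&(hsv[...,1]>110)&(hsv[...,2]>120)).astype(np.uint8);m[:,:190]=0;m[:,300:]=0;m[:160]=0;m[235:]=0
n,l,st,ce=cv2.connectedComponentsWithStats(m)
o,dd=ray('top',ce[1:]);D=Ro.from_euler('z',YAW,degrees=True)*Ro.from_euler('y',-20,degrees=True);C=O+[0,0,.06];nn=D.apply([0,0,1])
pt=o+dd*(((C-o)@nn)/(dd@nn))[:,None];print('contacts deck',np.c_[D.inv().apply(pt-C)[:,:2]*1e3,st[1:,4]].round(1).tolist())
p,d=cap('scene'); save(p,'g2.png',3,(110,200,290,330))
g=np.array([.590,-.3485,0])
legs([('over',g+[0,0,.16],down(13.3)),('grasp',g+[0,0,.004],None)])
E
```

```text
contacts deck [[104.7, -124.1, 54.0], [-39.0, 108.2, 14.0], [-38.7, 88.3, 18.0], [-38.9, 9.0, 13.0], [-38.9, -11.1, 18.0], [-38.8, -91.3, 17.0], [-39.6, -111.9, 14.0]]
t 51.9 tcp [ 0.585 -0.351  0.171] F [-0.318 -0.363  0.248] w 1.003 j [-18.  30.   5.  -0. -66. 120.]
over -> [ 0.59  -0.348  0.16 ] turn [-0.03 -0.   -0.09] n0.1 | then shift [ 0.22 -0.06  0.43]
grasp -> [ 0.59  -0.348  0.004] turn [0. 0. 0.] n0.0 | then shift [0.   0.   6.24]
```

View pics/g2.png

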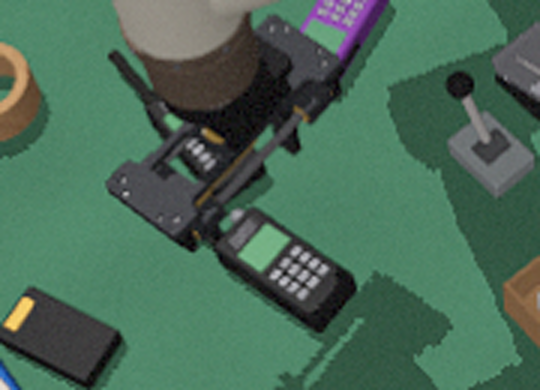

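The gripper hovers over good radio g2 at (290,270), with g3 at (210,150) behind it. I descend and grip.

jog_arm(plan="0.22 -0.06 0.66 0 0 -0.09 -1;0 0 0.66 0 0 0 -1;0 0 0.66 0 0 0 -1;0 0 0.66 0 0 0 -1;0 0 0.66 0 0 0 -1;0 0 0.66 0 0 0 -1;0 0 0.66 0 0 0 -1;0 0 0.66 0 0 0 -1;0 0 0.66 0 0 0 -1;0 0 0.66 0 0 0 -1")

```text
time_s: 52.85
tcp_pos: [0.5904, -0.3478, 0.0056]
ee_rot: [[0.973, 0.23, 0.0], [0.23, -0.973, 0.004], [0.001, -0.004, -1.0]]
wrist_force: [0.1, -0.6, 0.1]
gripper_width: 0.998
gripper_force: 0.0
```

jog_arm(plan="0 0 0 0 0 0 1;0 0 0 0 0 0 1;0 0 0 0 0 0 1;0 0 0 0 0 0 1;0 0 0 0 0 0 1;0 0 0 0 0 0 1;0 0 0 0 0 0 1;0 0 -0.7 0 0 0 1;0 0 -0.9 0 0 0 1;0 0 -0.9 0 0 0 1")

```text
time_s: 53.85
tcp_pos: [0.5893, -0.3473, 0.0681]
ee_rot: [[0.972, 0.234, -0.003], [0.234, -0.972, 0.006], [-0.001, -0.006, -1.0]]
wrist_force: [0.4, -0.3, -2.7]
gripper_width: 0.637
gripper_force: 30.0
```

jog_arm(plan="0 0 -0.9 0 0 0 1;0 0 -0.9 0 0 0 1;0 0 -0.9 0 0 0 1;0 0 -0.9 0 0 0 1;0 0 -0.9 0 0 0 1;0 0 -0.9 0 0 0 1;0 0 0 0 0 0 1;0 0 0 0 0 0 1;0 0 0 0 0 0 1;0 0 0 0 0 0 1")

```text
time_s: 54.85
tcp_pos: [0.5896, -0.3481, 0.202]
ee_rot: [[0.972, 0.234, -0.003], [0.234, -0.972, 0.006], [-0.001, -0.006, -1.0]]
wrist_force: [-0.2, 0.3, -3.7]
gripper_width: 0.643
gripper_force: 30.0
```

```bash
python3 - <<'E'
from k import *
s=r.sense()['tcp_pos']
# spin to -177.4 by the + direction (level), then shift, then tilt
Q=down(-105);
legs([('spinA',s,down(-75)),('spinB',s,down(YAW-180)),('mid',dk(-15,-2,6)+[-.06,0,.14],None),('tilt',dk(-15,-2,6)+[-.06,0,.14],tilt(True)),('pre',dk(-15,-2,6)+[-.03,0,.09],None),('place',dk(-15,-2,6),None)])
E
```

```text
t 54.9 tcp [ 0.59  -0.348  0.202] F [-0.157  0.311 -3.73 ] w 0.643 j [-17.  29.   8.  -0. -70. 121.]
spinA -> [ 0.59  -0.348  0.202] turn [-0.03  0.04 11.07] n11.1 | then shift [0. 0. 0.]
spinB -> [ 0.59  -0.348  0.202] turn [ 0.   0.  12.8] n12.8 | then shift [0. 0. 0.]
mid -> [0.556 0.084 0.201] turn [0. 0. 0.] n0.0 | then shift [ 0.56 17.34  0.06]
tilt -> [0.556 0.084 0.201] turn [-0.  -2.5 -0. ] n2.5 | then shift [0. 0. 0.]
pre -> [0.586 0.084 0.151] turn [0. 0. 0.] n0.0 | then shift [-0.44 -0.05  2.29]
place -> [0.616 0.084 0.061] turn [0. 0. 0.] n0.0 | then shift [ 0.1  -0.05  3.79]
```

jog_arm(plan="0 0 0 0 0 1 1;0 0 0 0 0 1 1;0 0 0 0 0 1 1;0 0 0 0 0 1 1;0 0 0 0 0 1 1;0 0 0 0 0 1 1;0 0 0 0 0 1 1;0 0 0 0 0 1 1;0 0 0 0 0 1 1;0 0 0 0 0 1 1")

```text
time_s: 55.85
tcp_pos: [0.5901, -0.3483, 0.2029]
ee_rot: [[0.394, -0.919, -0.001], [-0.919, -0.394, 0.005], [-0.005, -0.001, -1.0]]
wrist_force: [0.3, -0.4, -3.1]
gripper_width: 0.64
gripper_force: 30.0
```

jog_arm(plan="0 0 0 0 0 1 1;0 0 0 0 0 1 1;0 0 0 0 0 1 1;0 0 0 0 0 1 1;0 0 0 0 0 1 1;0 0 0 0 0 1 1;0 0 0 0 0 1 1;0 0 0 0 0 1 1;0 0 0 0 0 1 1;0 0 0 0 0 1 1")

```text
time_s: 56.85
tcp_pos: [0.5901, -0.3483, 0.2028]
ee_rot: [[-0.837, -0.548, -0.001], [-0.548, 0.837, 0.005], [-0.001, 0.005, -1.0]]
wrist_force: [-0.0, -0.5, -3.6]
gripper_width: 0.639
gripper_force: 30.0
```

jog_arm(plan="0 0 0 0 0 1 1;0 0 0 0 0 1 1;0 0 0 0 0 1 1;0 0 0 0 0 0.87 1;0.03 0.97 0 0 0 0 1;0.03 0.97 0 0 0 0 1;0.03 0.97 0 0 0 0 1;0.03 0.97 0 0 0 0 1;0.03 0.97 0 0 0 0 1;0.03 0.97 0 0 0 0 1")

```text
time_s: 57.85
tcp_pos: [0.5788, -0.2023, 0.2037]
ee_rot: [[-0.999, -0.045, -0.001], [-0.045, 0.999, 0.004], [0.001, 0.004, -1.0]]
wrist_force: [0.6, -0.1, -3.9]
gripper_width: 0.642
gripper_force: 30.0
```

jog_arm(plan="0.03 0.97 0 0 0 0 1;0.03 0.97 0 0 0 0 1;0.03 0.97 0 0 0 0 1;0.03 0.97 0 0 0 0 1;0.03 0.97 0 0 0 0 1;0.03 0.97 0 0 0 0 1;0.03 0.97 0 0 0 0 1;0.03 0.97 0 0 0 0 1;0.03 0.97 0 0 0 0 1;0.03 0.97 0 0 0 0 1")

```text
time_s: 58.85
tcp_pos: [0.5603, 0.0394, 0.2049]
ee_rot: [[-0.999, -0.045, -0.001], [-0.045, 0.999, 0.003], [0.001, 0.004, -1.0]]
wrist_force: [-0.6, 0.6, -3.5]
gripper_width: 0.638
gripper_force: 30.0
```

jog_arm(plan="0.03 0.97 0 0 0 0 1;0.03 0.85 0 0 0 0 1;0 0 0 0 -0.83 0 1;0 0 0 0 -0.83 0 1;0 0 0 0 -0.84 0 1;0 0 0 0 0 0 1;0 0 0 0 0 0 1;0 0 0 0 0 0 1;0 0 0 0 0 0 1;0 0 0 0 0 0 1")

```text
time_s: 59.85
tcp_pos: [0.5585, 0.0842, 0.2063]
ee_rot: [[-0.938, -0.045, 0.343], [-0.04, 0.999, 0.019], [-0.343, 0.004, -0.939]]
wrist_force: [-0.5, -0.4, -3.2]
gripper_width: 0.641
gripper_force: 30.0
```

```bash
python3 - <<'E'
from k import *
legs([('pre',dk(-15,-2,6)+[-.03,0,.09],tilt(True)),('place',dk(-15,-2,6),None)])
E
```

```text
t 59.9 tcp [0.559 0.084 0.206] F [-0.521 -0.353 -3.229] w 0.641 j [  29.    8.  -30.   15.  -35. -128.]
pre -> [0.586 0.084 0.151] turn [ 0.03  0.01 -0.02] n0.0 | then shift [-0.27 -0.05  2.47]
place -> [0.616 0.084 0.061] turn [0. 0. 0.] n0.0 | then shift [ 0.1  -0.05  3.79]
```

jog_arm(plan="-0.05 -0.02 0.58 0.03 0 -0.02 1;-0.05 -0.02 0.58 0 0 0 1;-0.05 -0.02 0.58 0 0 0 1;0 -0.02 0.58 0 0 0 1;0 0 0.58 0 0 0 1;0 0 0.58 0 0 0 1;0 0 0.58 0 0 0 1;0 0 0.58 0 0 0 1;0 0 0.58 0 0 0 1;0 0 0.58 0 0 0 1")

```text
time_s: 60.85
tcp_pos: [0.6123, 0.085, 0.0706]
ee_rot: [[-0.938, -0.047, 0.344], [-0.044, 0.999, 0.016], [-0.344, -0.001, -0.939]]
wrist_force: [0.5, -0.3, -3.2]
gripper_width: 0.641
gripper_force: 30.0
```

```bash
python3 - <<'E'
from k import *
legs([('place',dk(-15,-2,6),tilt(True))])
E
```

```text
t 60.9 tcp [0.612 0.085 0.071] F [ 0.496 -0.287 -3.169] w 0.641 j [  23.   22.  -40.   37.  -12. -146.]
place -> [0.616 0.084 0.061] turn [-0.    0.01  0.01] n0.0 | then shift [ 0.   -0.04  0.43]
```

jog_arm(plan="0 -0.03 0.11 0 0 0 1;0 0 0.11 0 0 0 1;0 0 0.11 0 0 0 1;0 0 0.1 0 0 0 1;0 0 0 0 0 0 1;0 0 0 0 0 0 1;0 0 0 0 0 0 1;0 0 0 0 0 0 -0.6;0 0 0 0 0 0 -0.8;0 0 0 0 0 0 -1")

```text
time_s: 61.85
tcp_pos: [0.615, 0.0841, 0.0615]
ee_rot: [[-0.938, -0.047, 0.343], [-0.044, 0.999, 0.016], [-0.344, -0.0, -0.939]]
wrist_force: [-0.7, 0.8, 0.0]
gripper_width: 0.833
gripper_force: 0.0
```

jog_arm(plan="0 0 0 0 0 0 -1;0 0 0 0 0 0 -1;0 0 0 0 0 0 -1;0 0 0 0 0 0 -1;0 0 -0.7 0 0 0 -1;0 0 -0.7 0 0 0 -1;0 0 -0.7 0 0 0 -1;0 0 -0.7 0 0 0 -1;0 0 -0.7 0 0 0 -1;0 0 -0.7 0 0 0 -1")

```text
time_s: 62.85
tcp_pos: [0.5782, 0.0822, 0.1604]
ee_rot: [[-0.939, -0.046, 0.342], [-0.044, 0.999, 0.015], [-0.342, -0.001, -0.94]]
wrist_force: [0.5, -0.8, 0.0]
gripper_width: 0.998
gripper_force: 0.0
```

```bash
python3 - <<'E'
from b import *
bays();p=bays('scene')
legs([])
E
```

```text
deck radio X 6.7..44.1 ((25.697589874267578, 105.7525863647461), (37.023414611816406, 55.11703872680664), 2.0408987998962402) 32.42913708187638
deck radio X 0.1..45.8 ((22.54819107055664, -0.08705902099609375), (45.96846008300781, 55.46561050415039), 1.5203492641448975) 33.06453582441934
deck radio X -71.0..52.3 ((-9.617168426513672, 103.2681884765625), (60.004127502441406, 128.4290771484375), 89.25535583496094) 32.132791655399906
deck radio X -68.3..51.0 ((-8.45556640625, -3.8595657348632812), (125.9211196899414, 56.34602355957031), 0.03881233558058739) 32.29672207311275
t 63.0 tcp [0.579 0.083 0.162] F [-0.029  0.498  0.304] w 0.996 j [  28.   12.  -33.   18.  -28. -130.]
```

```bash
python3 - <<'E'
from g import *
p,d=cap('top');goods(p,d,'now')
g=np.array([.4325,-.3263,0]);s=r.sense()['tcp_pos']
legs([('untilt',s,down(YAW+180)),('over',g+[0,0,.16],None),('spin',g+[0,0,.16],down(60)),('spinB',g+[0,0,.16],down(2.2))])
E
```

```text
now px [432. 166.] c 785.5 -490.5 size 120 85 yaw12.0 z 0.034 n 949
now px [445. 252.] c 512.8 -537.6 size 96 56 yaw23.4 z 0.024 n 498
now px [375. 272.] c 434.4 -326.3 size 120 57 yaw2.2 z 0.033 n 746
now px [320. 274.] c 414.0 -160.8 size 85 50 yaw-64.5 z 0.033 n 386
t 63.0 tcp [0.579 0.083 0.161] F [ 0.772  0.477 -0.427] w 0.997 j [  28.   12.  -33.   18.  -28. -130.]
untilt -> [0.579 0.083 0.161] turn [0.   2.52 0.01] n2.5 | then shift [0. 0. 0.]
over -> [ 0.432 -0.326  0.16 ] turn [0. 0. 0.] n0.0 | then shift [  6.6  -16.07   0.04]
spin -> [ 0.432 -0.326  0.16 ] turn [ 0.   -0.   15.32] n15.3 | then shift [0. 0. 0.]
spinB -> [ 0.432 -0.326  0.16 ] turn [0.   0.   7.22] n7.2 | then shift [0. 0. 0.]
```

jog_arm(plan="0 0 0 0 0.84 0 -1;0 0 0 0 0.84 0 -1;0 0 0 0 0.84 0 -1;0.39 -0.95 0 0 0 0 -1;0.39 -0.95 0 0 0 0 -1;0.39 -0.95 0 0 0 0 -1;0.39 -0.95 0 0 0 0 -1;0.39 -0.95 0 0 0 0 -1;0.39 -0.95 0 0 0 0 -1;0.39 -0.95 0 0 0 0 -1")

```text
time_s: 64.0
tcp_pos: [0.5172, -0.0883, 0.1586]
ee_rot: [[-0.999, -0.046, -0.005], [-0.046, 0.999, -0.002], [0.005, -0.001, -1.0]]
wrist_force: [0.2, -0.7, 0.7]
gripper_width: 0.996
gripper_force: 0.0
```

jog_arm(plan="0.39 -0.95 0 0 0 0 -1;0.39 -0.95 0 0 0 0 -1;0.39 -0.95 0 0 0 0 -1;0.39 -0.95 0 0 0 0 -1;0.39 -0.95 0 0 0 0 -1;0.39 -0.95 0 0 0 0 -1;0.39 -0.95 0 0 0 0 -1;0.39 -0.95 0 0 0 0 -1;0.39 -0.95 0 0 0 0 -1;0.36 -0.87 0 0 0 0 -1")

```text
time_s: 65.0
tcp_pos: [0.4313, -0.3279, 0.159]
ee_rot: [[-0.999, -0.045, -0.005], [-0.045, 0.999, -0.0], [0.005, -0.0, -1.0]]
wrist_force: [1.0, -0.9, 0.6]
gripper_width: 0.999
gripper_force: 0.0
```

jog_arm(plan="0 0 0 0 0 -1 -1;0 0 0 0 0 -1 -1;0 0 0 0 0 -1 -1;0 0 0 0 0 -1 -1;0 0 0 0 0 -1 -1;0 0 0 0 0 -1 -1;0 0 0 0 0 -1 -1;0 0 0 0 0 -1 -1;0 0 0 0 0 -1 -1;0 0 0 0 0 -1 -1")

```text
time_s: 66.0
tcp_pos: [0.4318, -0.3269, 0.1589]
ee_rot: [[-0.123, -0.992, -0.005], [-0.992, 0.123, -0.0], [0.001, 0.005, -1.0]]
wrist_force: [-0.1, 0.0, 0.6]
gripper_width: 1.0
gripper_force: 0.0
```

jog_arm(plan="0 0 0 0 0 -1 -1;0 0 0 0 0 -1 -1;0 0 0 0 0 -1 -1;0 0 0 0 0 -1 -1;0 0 0 0 0 -1 -1;0 0 0 0 0 -1 -1;0 0 0 0 0 -1 -1;0 0 0 0 0 -1 -1;0 0 0 0 0 -1 -1;0 0 0 0 0 -1 -1")

```text
time_s: 67.0
tcp_pos: [0.4318, -0.3269, 0.1589]
ee_rot: [[0.956, -0.293, -0.005], [-0.293, -0.956, -0.0], [-0.004, 0.002, -1.0]]
wrist_force: [-0.2, -0.4, 0.1]
gripper_width: 1.001
gripper_force: 0.0
```

jog_arm(plan="0 0 0 0 0 -1 -1;0 0 0 0 0 -1 -1;0 0 0 0 0 -0.45 -1;0 0 0 0 0 0 -1;0 0 0 0 0 0 -1;0 0 0 0 0 0 -1;0 0 0 0 0 0 -1;0 0 0 0 0 0 -1;0 0 0 0 0 0 -1;0 0 0 0 0 0 -1")

```text
time_s: 68.0
tcp_pos: [0.4324, -0.3268, 0.1606]
ee_rot: [[0.999, 0.039, -0.002], [0.039, -0.999, -0.001], [-0.002, 0.001, -1.0]]
wrist_force: [0.5, -0.8, -0.3]
gripper_width: 1.003
gripper_force: 0.0
```

```bash
python3 - <<'E'
from b import *
p=bays(); save(p,'g3.png',2.2,(150,150,470,350))
g=np.array([.4325,-.3263,0])
legs([('over',g+[0,0,.16],down(2.2)),('grasp',g+[0,0,.004],None)])
E
```

```text
deck radio X -72.1..46.3 ((-13.09829330444336, 105.39462280273438), (55.810733795166016, 119.98905181884766), 89.82200622558594) 32.81212604796759
deck radio X -74.0..47.2 ((-13.313220977783203, -0.9176578521728516), (121.83131408691406, 55.170982360839844), 1.2164983749389648) 32.82468055964228
t 68.0 tcp [ 0.432 -0.327  0.161] F [-0.187 -0.466 -0.369] w 0.999 j [-20.  17. -16.   0. -56. 112.]
over -> [ 0.432 -0.326  0.16 ] turn [0.01 0.02 0.01] n0.0 | then shift [ 0.01 -0.02  0.02]
grasp -> [ 0.432 -0.326  0.004] turn [0. 0. 0.] n0.0 | then shift [0.   0.   6.24]
```

View pics/g3.png

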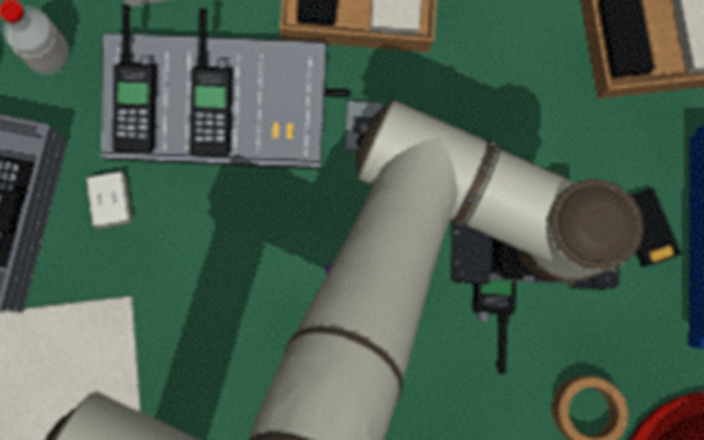

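Both placed radios lie in their bays with their aerials up the slope. The gripper is over g3 at (495,290), so I descend and grip.

jog_arm(plan="0 0 0.62 0 0 0 -1;0 0 0.62 0 0 0 -1;0 0 0.62 0 0 0 -1;0 0 0.62 0 0 0 -1;0 0 0.62 0 0 0 -1;0 0 0.62 0 0 0 -1;0 0 0.62 0 0 0 -1;0 0 0.62 0 0 0 -1;0 0 0.62 0 0 0 -1;0 0 0.62 0 0 0 -1")

```text
time_s: 69.05
tcp_pos: [0.4323, -0.3271, 0.005]
ee_rot: [[0.999, 0.039, -0.002], [0.039, -0.999, -0.001], [-0.002, 0.001, -1.0]]
wrist_force: [0.4, 0.3, 0.1]
gripper_width: 0.995
gripper_force: 0.0
```

jog_arm(plan="0 0 0 0 0 0 1;0 0 0 0 0 0 1;0 0 0 0 0 0 1;0 0 0 0 0 0 1;0 0 0 0 0 0 1;0 0 0 0 0 0 1;0 0 0 0 0 0 1;0 0 -0.7 0 0 0 1;0 0 -0.9 0 0 0 1;0 0 -0.9 0 0 0 1")

```text
time_s: 70.05
tcp_pos: [0.4308, -0.3262, 0.0674]
ee_rot: [[0.999, 0.039, -0.005], [0.039, -0.999, 0.001], [-0.005, -0.001, -1.0]]
wrist_force: [0.3, -0.6, -4.2]
gripper_width: 0.641
gripper_force: 29.8
```

jog_arm(plan="0 0 -0.9 0 0 0 1;0 0 -0.9 0 0 0 1;0 0 -0.9 0 0 0 1;0 0 -0.9 0 0 0 1;0 0 -0.9 0 0 0 1;0 0 -0.9 0 0 0 1;0 0 0 0 0 1 1;0 0 0 0 0 1 1;0 0 0 0 0 1 1;0 0 0 0 0 1 1")

```text
time_s: 71.05
tcp_pos: [0.4314, -0.3259, 0.2015]
ee_rot: [[0.865, -0.502, -0.005], [-0.502, -0.865, 0.001], [-0.005, 0.001, -1.0]]
wrist_force: [1.3, -0.3, -3.3]
gripper_width: 0.642
gripper_force: 29.8
```

jog_arm(plan="0 0 0 0 0 1 1;0 0 0 0 0 1 1;0 0 0 0 0 1 1;0 0 0 0 0 1 1;0 0 0 0 0 1 1;0 0 0 0 0 1 1;0 0 0 0 0 1 1;0 0 0 0 0 1 1;0 0 0 0 0 1 1;0 0 0 0 0 1 1")

```text
time_s: 72.05
tcp_pos: [0.4314, -0.3259, 0.2014]
ee_rot: [[-0.344, -0.939, -0.005], [-0.939, 0.344, 0.001], [0.001, 0.005, -1.0]]
wrist_force: [0.6, 0.7, -3.1]
gripper_width: 0.639
gripper_force: 29.8
```

jog_arm(plan="0 0 0 0 0 1 1;0 0 0 0 0 1 1;0 0 0 0 0 1 1;0 0 0 0 0 1 1;0 0 0 0 0 1 1;0 0 0 0 0 1 1;0 0 0 0 0 1 1;0 0 0 0 0 1 1;0 0 0 0 0 0.45 1;0 0 0 0 0 0 1")

```text
time_s: 73.05
tcp_pos: [0.4315, -0.326, 0.2016]
ee_rot: [[-0.999, -0.046, -0.005], [-0.046, 0.999, 0.001], [0.005, 0.001, -1.0]]
wrist_force: [-0.5, -0.5, -4.3]
gripper_width: 0.645
gripper_force: 29.8
```

```bash
python3 - <<'E'
from k import *
T=dk(-15,-101.5,6)
legs([('mid',T+[-.06,0,.14],down(YAW+180)),('tilt',T+[-.06,0,.14],tilt(True)),('place',T,None)])
E
```

```text
t 73.0 tcp [ 0.432 -0.326  0.202] F [-0.548 -0.474 -4.256] w 0.645 j [-20.  15. -13.   0. -62. -68.]
mid -> [ 0.56  -0.015  0.201] turn [ 0.01 -0.03  0.01] n0.0 | then shift [-5.72 12.19  0.04]
tilt -> [ 0.56  -0.015  0.201] turn [-0.  -2.5 -0. ] n2.5 | then shift [0. 0. 0.]
place -> [ 0.62  -0.015  0.061] turn [0. 0. 0.] n0.0 | then shift [-0.34 -0.11  6.08]
```

jog_arm(plan="-0.44 0.94 0 0 0 0 1;-0.44 0.94 0 0 0 0 1;-0.44 0.94 0 0 0 0 1;-0.44 0.94 0 0 0 0 1;-0.44 0.94 0 0 0 0 1;-0.44 0.94 0 0 0 0 1;-0.44 0.94 0 0 0 0 1;-0.44 0.94 0 0 0 0 1;-0.44 0.94 0 0 0 0 1;-0.44 0.94 0 0 0 0 1")

```text
time_s: 74.05
tcp_pos: [0.531, -0.0857, 0.2017]
ee_rot: [[-0.999, -0.048, -0.004], [-0.048, 0.999, -0.001], [0.004, -0.0, -1.0]]
wrist_force: [0.6, -0.5, -3.0]
gripper_width: 0.644
gripper_force: 29.8
```

jog_arm(plan="-0.44 0.94 0 0 0 0 1;-0.44 0.94 0 0 0 0 1;-0.44 0.91 0 0 0 0 1;0 0 0 0 -0.84 0 1;0 0 0 0 -0.84 0 1;0 0 0 0 -0.84 0 1;0 0 0 0 0 0 1;0 0 0 0 0 0 1;0 0 0 0 0 0 1;0 0 0 0 0 0 1")

```text
time_s: 75.05
tcp_pos: [0.5626, -0.0154, 0.203]
ee_rot: [[-0.938, -0.046, 0.343], [-0.044, 0.999, 0.015], [-0.343, -0.001, -0.939]]
wrist_force: [1.5, -0.5, -2.6]
gripper_width: 0.644
gripper_force: 29.8
```

```bash
python3 - <<'E'
from k import *
legs([('place',dk(-15,-101.5,6),tilt(True))])
E
```

```text
t 75.0 tcp [ 0.563 -0.015  0.203] F [ 1.529 -0.459 -2.605] w 0.644 j [  18.    8.  -29.    9.  -35. -112.]
place -> [ 0.62  -0.015  0.061] turn [-0.    0.01  0.01] n0.0 | then shift [-0.23 -0.09  6.15]
```

jog_arm(plan="-0.08 -0.03 0.57 0 0 0 1;-0.08 -0.03 0.57 0 0 0 1;-0.07 -0.03 0.57 0 0 0 1;0 0 0.57 0 0 0 1;0 0 0.57 0 0 0 1;0 0 0.57 0 0 0 1;0 0 0.57 0 0 0 1;0 0 0.57 0 0 0 1;0 0 0.57 0 0 0 1;0 0 0.57 0 0 0 1")

```text
time_s: 76.05
tcp_pos: [0.6172, -0.0154, 0.0699]
ee_rot: [[-0.938, -0.046, 0.343], [-0.044, 0.999, 0.015], [-0.343, -0.001, -0.939]]
wrist_force: [-1.0, 0.3, -3.0]
gripper_width: 0.639
gripper_force: 29.8
```

```bash
python3 - <<'E'
from k import *
legs([('place',dk(-15,-101.5,6),tilt(True))])
E
```

```text
t 76.0 tcp [ 0.617 -0.015  0.07 ] F [-0.969  0.333 -2.986] w 0.639 j [  15.   22.  -34.   17.  -15. -118.]
place -> [ 0.62  -0.015  0.061] turn [-0.01  0.01  0.01] n0.0 | then shift [0.   0.01 0.4 ]
```

jog_arm(plan="0 0 0.1 0 0 0 1;0 0 0.1 0 0 0 1;0 0 0.1 0 0 0 1;0 0 0.1 0 0 0 1;0 0 0 0 0 0 1;0 0 0 0 0 0 1;0 0 0 0 0 0 1;0 0 0 0 0 0 -0.6;0 0 0 0 0 0 -0.8;0 0 0 0 0 0 -1")

```text
time_s: 77.05
tcp_pos: [0.6197, -0.0152, 0.062]
ee_rot: [[-0.938, -0.047, 0.344], [-0.044, 0.999, 0.016], [-0.345, -0.001, -0.939]]
wrist_force: [-0.4, 1.1, -0.0]
gripper_width: 0.835
gripper_force: 0.0
```

jog_arm(plan="0 0 0 0 0 0 -1;0 0 0 0 0 0 -1;0 0 0 0 0 0 -1;0 0 0 0 0 0 -1;0 0 -0.8 0 0 0 -1;0 0 -0.8 0 0 0 -1;0 0 -0.8 0 0 0 -1;0 0 -0.8 0 0 0 -1;0 0 -0.8 0 0 0 -1;0 0 -0.8 0 0 0 -1")

```text
time_s: 78.05
tcp_pos: [0.5774, -0.0172, 0.1746]
ee_rot: [[-0.939, -0.046, 0.342], [-0.044, 0.999, 0.015], [-0.342, -0.001, -0.94]]
wrist_force: [0.9, -0.2, 0.3]
gripper_width: 1.001
gripper_force: 0.0
```

```bash
python3 - <<'E'
from b import *
bays();bays('scene')
s=r.sense()['tcp_pos']
T=dk(-15,104,6)
legs([('regrip0',T+[-.04,0,.11],tilt(True)),('dn',T,None)])
E
```

```text
deck radio X -74.9..46.7 ((-14.219600677490234, 104.56886291503906), (122.22456359863281, 56.17817687988281), 1.1404892206192017) 32.700171587795566
deck radio X 1.8..47.2 ((25.006683349609375, -0.20749855041503906), (45.38135528564453, 54.96403121948242), 1.6784989833831787) 32.6829255285856
deck radio X -2.3..45.6 ((21.68313217163086, -99.69702911376953), (48.513851165771484, 54.58462905883789), 2.1224403381347656) 33.09538526185779
deck radio X -71.1..52.2 ((-10.396438598632812, 102.5008544921875), (59.84368896484375, 127.16068267822266), 89.12068939208984) 32.19424752671007
deck radio X -71.8..51.6 ((-9.88241958618164, -4.199169158935547), (57.17811965942383, 127.44947052001953), 89.57945251464844) 32.51641042674363
deck radio X -71.4..50.7 ((-11.183284759521484, -102.84516143798828), (56.53413391113281, 126.34033966064453), 88.80995178222656) 32.42741810833434
t 78.2 tcp [ 0.579 -0.017  0.177] F [-0.28  -0.138  0.13 ] w 1.001 j [  17.   11.  -29.   10.  -30. -112.]
regrip0 -> [0.571 0.19  0.171] turn [0.   0.05 0.01] n0.0 | then shift [0.03 8.29 0.27]
dn -> [0.611 0.19  0.061] turn [0. 0. 0.] n0.0 | then shift [ 0.   -0.07  4.68]
```

All three radios are seated at X ≈ -14 mm and y ≈ 104, 0 and -100. Last, the lever.

```bash
python3 - <<'E'
from k import *
s=r.sense()['tcp_pos']
legs([('untilt',s,down(YAW+180)),('over',rk(-95,-215,180),None),('dn',rk(-95,-215,84),None),('push',rk(-4,-215,84),None)])
E
```

```text
t 78.2 tcp [ 0.579 -0.017  0.177] F [-0.28  -0.138  0.13 ] w 1.001 j [  17.   11.  -29.   10.  -30. -112.]
untilt -> [ 0.579 -0.017  0.177] turn [0.   2.55 0.01] n2.5 | then shift [0. 0. 0.]
over -> [ 0.547 -0.132  0.18 ] turn [0. 0. 0.] n0.0 | then shift [ 1.49 -4.55 -0.12]
dn -> [ 0.547 -0.132  0.084] turn [0. 0. 0.] n0.0 | then shift [0.   0.   3.84]
push -> [ 0.638 -0.128  0.084] turn [0. 0. 0.] n0.0 | then shift [-3.64  0.    0.  ]
```

jog_arm(plan="0 0 0 0 0.85 0 1;0 0 0 0 0.85 0 1;0 0 0 0 0.85 0 1;0.25 -0.76 -0.02 0 0 0 1;0.25 -0.76 -0.02 0 0 0 1;0.25 -0.76 -0.02 0 0 0 1;0.25 -0.76 -0.02 0 0 0 1;0.25 -0.76 -0.02 0 0 0 1;0.25 -0.76 -0.02 0 0 0 1;0 0 0 0 0 0 1")

```text
time_s: 79.15
tcp_pos: [0.5447, -0.1345, 0.1759]
ee_rot: [[-0.999, -0.043, -0.008], [-0.043, 0.999, -0.001], [0.009, -0.001, -1.0]]
wrist_force: [-0.2, 0.8, 0.5]
gripper_width: 0.173
gripper_force: 0.0
```

```bash
python3 - <<'E'
from k import *
legs([('over',rk(-95,-215,180),down(YAW+180)),('dn',rk(-95,-215,84),None),('push',rk(-4,-215,84),None)])
E
```

```text
t 79.2 tcp [ 0.545 -0.135  0.176] F [-0.15   0.848  0.534] w 0.173 j [  3.  18. -12.   0. -60. -90.]
over -> [ 0.547 -0.132  0.18 ] turn [-0.01 -0.06 -0.01] n0.1 | then shift [-0.09  0.09 -0.16]
dn -> [ 0.547 -0.132  0.084] turn [0. 0. 0.] n0.0 | then shift [0.   0.   3.84]
push -> [ 0.638 -0.128  0.084] turn [0. 0. 0.] n0.0 | then shift [-3.64  0.    0.  ]
```

jog_arm(plan="-0.09 0.1 0 0 -0.06 0 1;0 0 0 0 0 0 1;0 0 0.52 0 0 0 1;0 0 0.52 0 0 0 1;0 0 0.52 0 0 0 1;0 0 0.53 0 0 0 1;0 0 0.53 0 0 0 1;0 0 0.53 0 0 0 1;0 0 0.53 0 0 0 1;0 0 0 0 0 0 1")

```text
time_s: 80.15
tcp_pos: [0.5459, -0.1301, 0.0821]
ee_rot: [[-0.999, -0.046, -0.004], [-0.046, 0.999, -0.001], [0.004, -0.001, -1.0]]
wrist_force: [-0.5, -0.3, -0.5]
gripper_width: 0.005
gripper_force: 0.0
```

jog_arm(plan="-0.36 0 0 0 0 0 1;-0.36 0 0 0 0 0 1;-0.36 0 0 0 0 0 1;-0.36 0 0 0 0 0 1;-0.36 0 0 0 0 0 1;-0.36 0 0 0 0 0 1;-0.36 0 0 0 0 0 1;-0.36 0 0 0 0 0 1;-0.36 0 0 0 0 0 1;-0.36 0 0 0 0 0 1")

```text
time_s: 81.15
tcp_pos: [0.6366, -0.1262, 0.0846]
ee_rot: [[-0.999, -0.046, -0.004], [-0.046, 0.999, -0.001], [0.004, -0.001, -1.0]]
wrist_force: [-16.2, -0.3, 8.2]
gripper_width: 0.003
gripper_force: 7.9
```

```bash
python3 - <<'E'
from k import *
legs([('push',rk(-3,-215,84),None)])
E
```

```text
t 81.2 tcp [ 0.637 -0.126  0.085] F [-16.167  -0.264   8.203] w 0.003 j [  3.  31.  -6.   0. -53. -90.]
push -> [ 0.639 -0.128  0.084] turn [0. 0. 0.] n0.0 | then shift [-0.08 -0.07  0.02]
```

The lever is at its on stop (16 N). I back off along the path, rise and look.

jog_arm(plan="0.3 0 0 0 0 0 1;0.6 0 0 0 0 0 1;0.6 0 -0.3 0 0 0 1;0.4 0 -0.9 0 0 0 1;0.4 0 -0.9 0 0 0 1;0.8 0 -0.9 0 0 0 1;0.8 0 -0.9 0 0 0 1;0.8 -0.5 -0.9 0 0 0 1;0.6 -0.5 0 0 0 0 1;0 0 0 0 0 0 1")

```text
time_s: 82.15
tcp_pos: [0.5053, -0.1581, 0.206]
ee_rot: [[-0.999, -0.045, 0.005], [-0.045, 0.999, -0.001], [-0.005, -0.001, -1.0]]
wrist_force: [-0.7, -0.6, -0.9]
gripper_width: 0.008
gripper_force: 0.0
```

```bash
python3 - <<'E'
from b import *
bays()
p,d=cap('scene');save(p,'fin.png',2.4,(180,70,500,310));legs([])
P=cloud('top',cap('top')[1]);A=Ro.from_euler('z',-YAW,degrees=True).apply((P-O).reshape(-1,3))*1e3
q=A[(A[:,2]>75)&(A[:,2]<112)&(abs(A[:,1]+215)<18)&(abs(A[:,0])<80)];print('ball',len(q),np.median(q,0) if len(q) else '')
E
```

```text
deck radio X -75.2..47.1 ((-14.360893249511719, 104.78153991699219), (123.47537231445312, 56.1804313659668), 0.6646963953971863) 32.54930541579026
t 82.2 tcp [ 0.506 -0.157  0.205] F [ 0.259 -0.219  0.238] w 0.003 j [  0.  14. -15.   0. -62. -88.]
ball 30 [  21.729 -216.418  102.652]
```

View pics/fin.png

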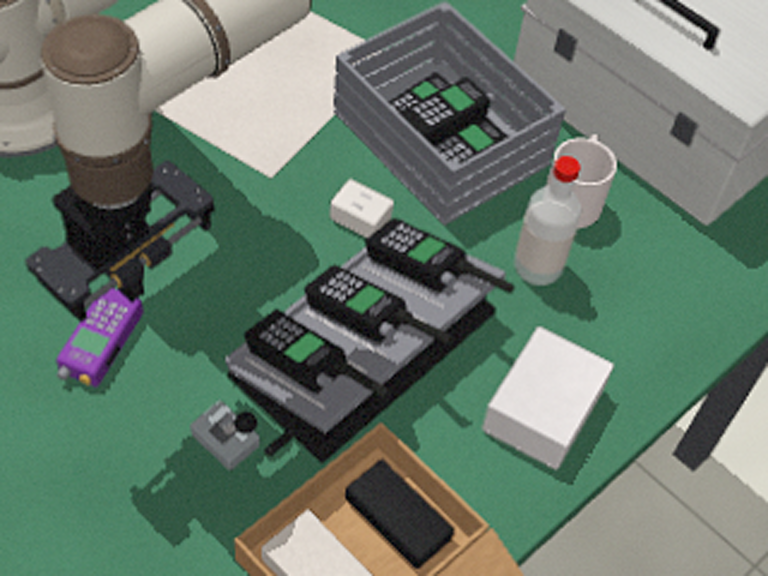

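The final picture shows three aerial radios in the bays at (410,250), (355,300) and (300,345). The three broken ones are in the crate at (445,115), and the lever ball at (245,422) leans away (on). I hand in.

```bash
python3 -c "
from station import r
print(r.finish_job())"
```

```text
the job is handed in; nothing more can be done
None
```

The job is handed in: the rack went off first, the three broken radios are in the crate, the three aerial radios are face up in their own bays (bay 0's about 5 mm left of centre), and the lever is back on.

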